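# Snug down a pressure pan cover crosswise

### The arm

A 6-joint arm with a two-finger parallel gripper is mounted at the origin on the work surface. World frame = base frame: x ahead of the robot, y to its left, z up, the work surface at z = 0. Lengths are in m, angles in rad, forces in N, time in s.
With the tool pointing down it reaches from about 0.35 to 0.775 m from the base axis. Payload 5.5 kg.
Tool frame: the origin (TCP) lies between the finger pads; the fingertips stand 19 mm ahead of it and the grasp point (between the pads) is the TCP; z points along the fingers, y is the direction in which the jaws open and shut (so a half turn about z gives the same grasp; the last joint's range is limited). The gripper opens to 85 mm and grips with 20 to 120 N. Pads are 22 mm wide; open, the fingers measure 114 mm over their backs; the gripper's body (76 mm by 85 mm) begins 54 mm behind the grasp point. The pads swing forward as they close: fully open they stand 13 mm farther back than shut.
Start: joints at [1.132, 0.313, 0.046, 1.304, 0, 1.431], TCP at [0.169, 0.55, 0.25] pointing down, gripper open.
Joint ranges: [-2.76, 2.76], [-0.86, 1.69], [-1.03, 1.26], [-2.2, 2.34], [-1.47, 1.5], [-3.14, 3.14]. Speed limits (rad/s): [2.57, 2.57, 3.14, 3.14, 3.14, 3.14].

### API

Orientations are given as a unit quaternion [w, x, y, z].
In Python, from workcell import get_state, cams, workorder gives the robot as it stands.
- The arm moves only by the tool play_rows, never from a script. Its argument "series" is text: rows parted by semicolons, each of 7 numbers parted by spaces: the opening in per cent of the stroke, from 0 (shut) to 100 (fully open), then the shift along the tool's x, y, z in cm, then the turn, a rotation vector about the tool's x, y, z in degrees. A call has 1 to 12 rows; each row shifts and turns the commanded pose from where the row before left it, along the tool's axes as they then stand; what a row does not reach is not made up. A row lasts 1/8 s, in which the tool goes at most 62.5 mm and 10.7 degrees, less where a joint would pass 70% of its speed; a pose out of reach is approached as far as the arm can. A call with a gripper value outside its range is refused whole. The fingers move at their own pace and stop on an object; "newtons" is the grip in N (left out, the last holds). Time passes only in rows, so rows that do not move let the fingers close. It gives the time, the measured TCP pose, the force and the opening at its end, in the units of the state.
- get_state(): the state, without advancing time (a new reading comes with each control period).
- cams.read_camera(name): name is "side" or "top" or "wrist"; returns the picture (384x512x3 uint8, red, green, blue); there is no depth.
- cams.get_calibration(name): a dict with "fx", "fy", "cx", "cy" (pixels), "rvec" (rotation vector, rad) and "tvec" (3), from world to camera coordinates, as OpenCV has them. Camera axes: x right, y down, z forward; pixel columns grow to the right and rows downward; lengths in m; the calibration is good to about 2 mm. The wrist camera is an equidistant fisheye: a pixel r from the principal point sees the ray r / f radians off the axis. A picture is of the moment at which its call begins: read the wrist's pose just before it. get_calibration takes no time and is no camera call; for the wrist camera it gives the pose at the moment of the call.
- workorder.hand_in(): hands the job in, once; it reports no verdict.
The state is a dict: "clock": time; "joint_pos": joint angles; "qvel": joint speeds; "tau": joint torques, N m; "tcp_pos": TCP position; "orientation": TCP orientation; "wrist_force": force on the tool from outside, world axes, zero at the start; "ft_torque": the same for the moment, N m; "finger_gap": finger opening in m.
Only numpy, scipy, OpenCV 4.12 (cv2) and the standard library are available. Lean on these libraries where they do the work, as an engineer would, in place of code of your own. Each camera call takes 0.05 s, during which the arm holds its last target.

### The job

Close the pressure pan on the shelf: turn its four clamp knobs clockwise, each just a little at a time and always the opposite one next, so that the cover goes down evenly, without ever tilting much, until it sits fully home on the rim all round. Leave all four clamps snug but not forced, let go, and do not disturb the other kitchen things.

Things in the scene. Friction and masses are not known exactly. Their poses are not given: they have to be found in the camera images.
- pan: Low stainless pressure pan fixed to the shelf, 196 mm across, 85 mm high to its seating rim. Four dark brackets, 90 degrees apart, stand up its side and reach in over the cover (arm tops 120 mm above the shelf). Origin: centre of its underside; z up; +x points through clamp A, +y through B, -x through C, -y through D.
- cover: Round flat aluminium cover, 205 mm across, 8 mm thick, about 0.6 kg, a small black knob in its middle (top 35 mm above the underside). Origin: centre of its underside; z up, x towards clamp A. It starts level, 3.5 mm above the rim (origin 88.5 mm above the pan's). Home is flat on the rim: origin 85 mm above the pan's.
- cover_under (a point): Centre of the cover's underside. The cover starts on four spring-loaded seal pads 70 mm from its centre, one by each clamp; each resists with 11 N at once and 2.5 N more per mm. If one side alone is pressed, that side goes down and the others do not, so the cover tilts; over 1.4 degrees of tilt pinches the seal.
- clampA: Round boss of screw clamp A, 28 mm across, fixed on its bracket 85 mm from the pan's centre; carries knob A above and, below, a pressing foot (20 mm across) on a screw. Origin on the bracket's top, 120 mm above the pan's. Clamp C lies across from it. All four clamps: Turning its knob clockwise from above (yaw falling) drives the foot down 4 mm per rad, up to 3 rad.
- knobA_grip (a point): Middle of knob A's upright black bar grip: 44 mm long (its x), 12 mm thick (its y), 26 mm high, 151 mm above the pan's origin; under the bar 14 mm of round neck, 22 mm across, then the boss. Turns about its z. All four: The bar always stays at this height; its yaw does not tell how high the foot is.
- clampB: Round boss of screw clamp B, 28 mm across, fixed on its bracket 85 mm from the pan's centre; carries knob B above and, below, a pressing foot (20 mm across) on a screw. Origin on the bracket's top, 120 mm above the pan's. Clamp D lies across from it. All four clamps: The knob takes 0.34 N m of constant drag to turn and stays where left, plus 0.004 N m per N that the foot presses.
- knobB_grip (a point): Middle of knob B's upright black bar grip: 44 mm long (its x), 12 mm thick (its y), 26 mm high, 151 mm above the pan's origin; under the bar 14 mm of round neck, 22 mm across, then the boss. Turns about its z. All four: A foot that drags the cover down on the pads presses 8 to 35 N; with the rim met below it, force climbs steeply, some 20 N per 0.1 rad.
- clampC: Round boss of screw clamp C, 28 mm across, fixed on its bracket 85 mm from the pan's centre; carries knob C above and, below, a pressing foot (20 mm across) on a screw. Origin on the bracket's top, 120 mm above the pan's. Clamp A lies across from it. All four clamps: The foot starts 1.0 to 2.2 mm clear of the cover, differently at each clamp and each time: its bite must be felt.
- knobC_grip (a point): Middle of knob C's upright black bar grip: 44 mm long (its x), 12 mm thick (its y), 26 mm high, 151 mm above the pan's origin; under the bar 14 mm of round neck, 22 mm across, then the boss. Turns about its z. All four: Snug is about 30 to 60 N at the foot (0.46 to 0.58 N m to turn, drag included); more than 80 N (0.66 N m) damages the cover.
- clampD: Round boss of screw clamp D, 28 mm across, fixed on its bracket 85 mm from the pan's centre; carries knob D above and, below, a pressing foot (20 mm across) on a screw. Origin on the bracket's top, 120 mm above the pan's. Clamp B lies across from it. Works as the others.
- knobD_grip (a point): Middle of knob D's upright black bar grip: 44 mm long (its x), 12 mm thick (its y), 26 mm high, 151 mm above the pan's origin; under the bar 14 mm of round neck, 22 mm across, then the boss. Turns about its z. All four: Tightening one clamp can relieve others a little. Arm readings may add friction of the arm or sag at rest: judge the rise over free turning.
- tagine_base: Glazed terracotta tagine base, 196 mm across, 45 mm high, on a bamboo trivet; origin: centre of its underside. Leave alone.
- acacia_bowl: Dark acacia bowl, 130 mm across, 50 mm high; origin: centre of its underside. Leave alone.
- cruet: Glass cruet with a steel twist cap, 64 mm across, 162 mm high; origin: centre of its underside. Leave alone.
- sieve: Stainless sieve, 140 mm across, 48 mm high, handle along its +x to 200 mm; origin: centre of its underside. Leave alone.
Mind the look-alikes: they are no part of the job. Leave any blue or pink look-alike of the cover alone.

How it is judged:
At the end, for the whole second after the job is handed in: The cover's underside lies within 0.8 mm of the rim, tilted less than 0.46 degrees, centred within 6 mm and at rest, and each of the four clamps presses it with 18 to 70 N (z of cover_under in the frame of pan below 0.0858 m and angle between cover's own z axis and vertical below 0.008 rad and horizontal distance between cover and pan below 0.006 m and linear speed of cover below 0.01 m/s and contact force between clampA and cover between 18 and 70 N and contact force between clampB and cover between 18 and 70 N and contact force between clampC and cover between 18 and 70 N and contact force between clampD and cover between 18 and 70 N); the robot touches nothing.
It fails at once if a clamp is overtightened: it presses the cover with more than 80 N (contact force between any of clampA, clampB, clampC, clampD and cover above 80 N).
It fails at once if the cover is cocked: tilted by more than 1.43 degrees, because one clamp was drawn down too far in one go (angle between cover's own z axis and vertical above 0.025 rad).
It fails at once if two neighbouring clamps are drawn down ahead of those opposite: the cover dips by more than 0.46 degrees along both the A-C and the B-D lines at once (angle between the x axis of cover and the z axis of pan, either way round below 1.5628 rad and angle between the y axis of cover and the z axis of pan, either way round below 1.5628 rad).
It fails at once if a bystander is moved by more than 30 mm (distance of any of tagine_base, acacia_bowl, cruet, sieve from where it was at the start of the episode above 0.03 m).
It also fails if it takes over 72 s, if anything falls off the work surface, if the arm or the gripper's body presses on something with over 40 N, if the wrist force passes 120 N, or if a joint passes its speed limit or range.

## Working session

There is one attempt and no reset: what is moved stays moved. The work goes in short steps, Python scripts to look and compute and a tool call to move; the robot and the scene stay as the last step left them, time stands still between calls to the robot, and variables do not carry over. Pictures are saved under pics/ and viewed, and the job is handed in when it is done.

Besides the shell and the picture viewer there is one more tool, called after "Call:" by a JSON object that holds its "api" and its "payload", one argument or row to a line. play_rows: Moves the arm, as the interface text tells. Its arguments: {"type":"object","properties":{"series":{"type":"string"},"newtons":{"type":"number"}},"required":["series"]}

```bash
ls; mkdir -p pics
cat > h.py <<'E'
import numpy as np,cv2
from workcell import get_state,cams,workorder
def K(c): return np.array([[c['fx'],0,c['cx']],[0,c['fy'],c['cy']],[0,0,1.]])
def proj(c,P):
    R=cv2.Rodrigues(np.array(c['rvec'],float))[0]
    p=R@np.array(P,float)+np.array(c['tvec']).ravel(); return K(c)@(p/p[2])
def ray(c,u,v):
    R=cv2.Rodrigues(np.array(c['rvec'],float))[0]
    d=np.array([(u-c['cx'])/c['fx'],(v-c['cy'])/c['fy'],1.]);o=-R.T@np.array(c['tvec']).ravel()
    d=R.T@d; return o,d/np.linalg.norm(d)
def atz(c,u,v,z):
    o,d=ray(c,u,v); return o+d*(z-o[2])/d[2]
def tri(rs):
    A=0;b=0
    for o,d in rs:
        M=np.eye(3)-np.outer(d,d);A=A+M;b=b+M@o
    return np.linalg.solve(A,b)
E
python3 - <<'E'
from h import *
s=get_state();print(s)
for n in ['side','top']:
    im=cams.read_camera(n);cv2.imwrite(f'pics/{n}0.png',im[:,:,::-1]);print(n,cams.get_calibration(n))
im=cams.read_camera('wrist');cv2.imwrite('pics/wrist0.png',im[:,:,::-1]);print(cams.get_calibration('wrist'))
E
```

```text
pics
{'clock': 0.0, 'joint_pos': array([1.13239795e+00, 3.13982897e-01, 4.50138559e-02, 1.30363019e+00,
       6.99143354e-06, 1.43122958e+00]), 'qvel': array([ 0.00028104, -0.00102115,  0.00132599,  0.00058888, -0.00124559,
        0.00114514]), 'tau': array([-1.02315109e-03, -4.80626249e+01,  2.98533869e+01,  1.92452635e-02,
       -2.63859338e-04,  2.00055609e-06]), 'tcp_pos': array([0.16906854, 0.54908769, 0.24943308]), 'orientation': array([-2.60243650e-04,  1.48860425e-01,  9.88857806e-01, -8.63075442e-04]), 'wrist_force': array([0.37778813, 0.14855629, 0.75611573]), 'ft_torque': array([ 0.00915531, -0.00699557, -0.01466191]), 'finger_gap': 0.08552165654380421}
side {'fx': 379.5507341081981, 'fy': 379.5507341081981, 'cx': 252.93454628782496, 'cy': 195.35027046412463, 'rvec': array([ 2.26893793, -0.15079721,  0.08562936]), 'tvec': array([-0.57779825,  0.12422625,  1.06952157])}
top {'fx': 490.8869268259349, 'fy': 490.8869268259349, 'cx': 246.44584413682057, 'cy': 198.19251372823422, 'rvec': array([ 2.15336525, -2.20313154,  0.09126073]), 'tvec': array([0.00759155, 0.58947013, 1.44523123])}
{'fx': 297.3186396354542, 'fy': 297.3186396354542, 'cx': 257.3936874583218, 'cy': 191.12101119860486, 'rvec': array([-2.32894464, -1.72085442, -0.25029057]), 'tvec': array([-0.57536226, -0.03788146,  0.37899013])}
```

View pics/side0.png

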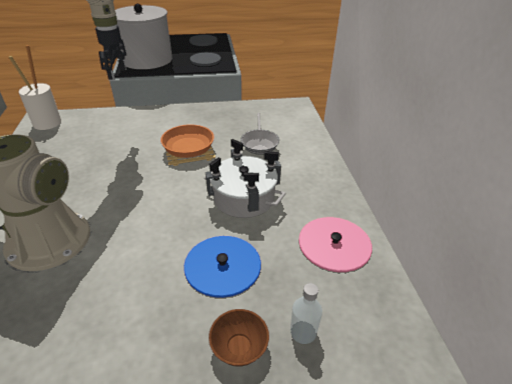

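View pics/top0.png

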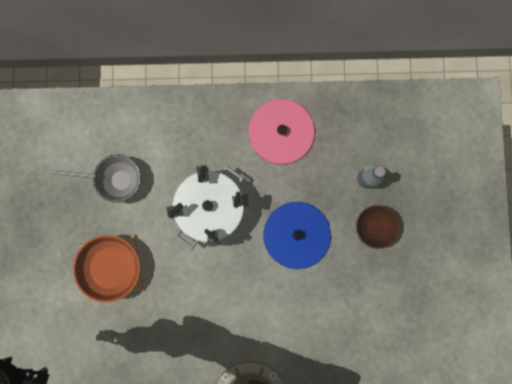

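View pics/wrist0.png

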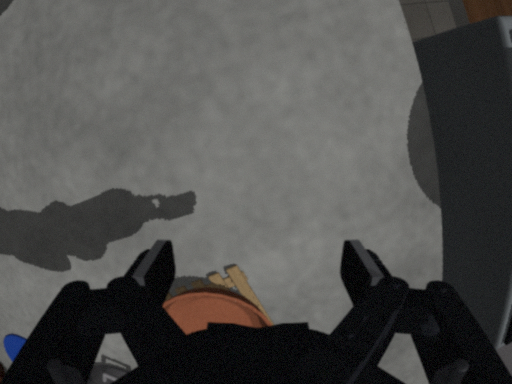

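The side view shows the pan with a white cover at about (245,180). The top view has it at about (208,205), with dark knobs at (203,173), (240,200), (212,236) and (176,211). I'll enlarge both.

Run:
```python
import cv2
a=cv2.imread('pics/top0.png')[155:255,158:262];cv2.imwrite('pics/topz.png',cv2.resize(a,None,fx=6,fy=6,interpolation=cv2.INTER_CUBIC))
a=cv2.imread('pics/side0.png')[130:225,195:295];cv2.imwrite('pics/sidez.png',cv2.resize(a,None,fx=6,fy=6,interpolation=cv2.INTER_CUBIC))
```

```text
(no output)
```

View pics/topz.png

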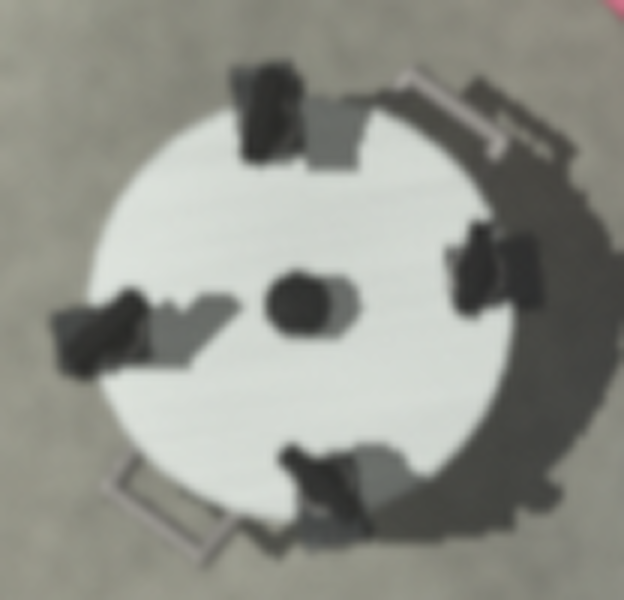

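View pics/sidez.png

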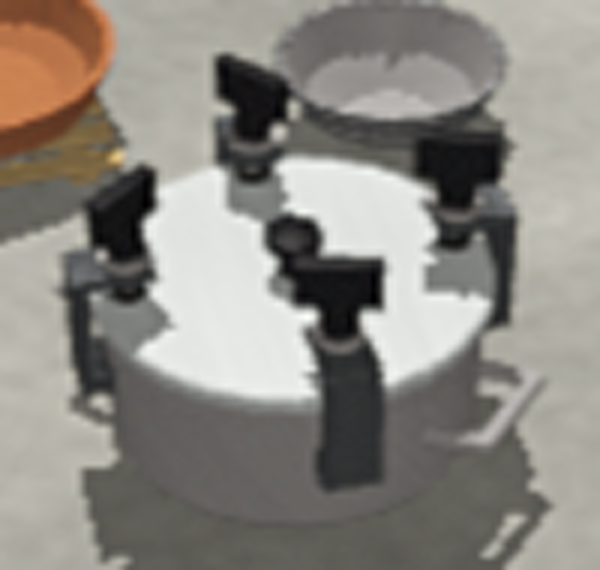

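Run:
```python
from h import *
t=cams.get_calibration('top');s=cams.get_calibration('side')
f=lambda p,o:(p[0]/6+o[0]-.4,p[1]/6+o[1]-.4)
T={'up':((285,72),(262,158)),'right':((483,228),(468,310)),'down':((290,455),(362,530)),'left':((133,297),(75,372))}
for k,(a,b) in T.items():
    P=[atz(t,*f(q,(158,155)),.164) for q in (a,b)]
    m=(P[0]+P[1])/2;d=P[0]-P[1]
    print(k,m.round(4),np.linalg.norm(d[:2]).round(4),'yaw',np.degrees(np.arctan2(d[1],d[0])).round(1),'side crop',((proj(s,m)[:2]-[195,130])*6).round(0))
S={'a':(252,90),'b':(460,160),'c':(340,283),'d':(122,210)}
P={}
M={'a':'left','b':'up','c':'right','d':'down'}
for k,v in S.items():
    q=np.mean(T[M[k]],0)
    X=tri([ray(s,*f(v,(195,130))),ray(t,*f(q,(158,155)))]);print(k,X.round(4),proj(s,X)[:2]-f(v,(195,130)))
c=tri([ray(s,*f((294,238),(195,130))),ray(t,*f((298,303),(158,155)))]);print('cover knob',c)
```

```text
up [0.6472 0.1104 0.164 ] 0.0406 yaw -15.8 side crop [449. 141.]
right [0.575  0.0203 0.164 ] 0.0378 yaw -11.5 side crop [327. 261.]
down [0.4759 0.0895 0.164 ] 0.0467 yaw 42.8 side crop [102. 189.]
left [0.5492 0.1883 0.164 ] 0.0425 yaw -38.5 side crop [235.  69.]
a [0.5534 0.1901 0.151 ] [-1.09614418  0.0858417 ]
b [0.6504 0.1112 0.1529] [-0.56748906  0.05972846]
c [0.5779 0.0204 0.1521] [-0.686451    0.06202802]
d [0.4798 0.0903 0.1522] [-1.32062215  0.08502306]
cover knob [0.56652935 0.10425619 0.11772652]
```

```bash
cat >> h.py <<'E'
from scipy.spatial.transform import Rotation as Ro
def Rt():
    s=get_state();q=s['orientation'];return Ro.from_quat([q[1],q[2],q[3],q[0]]).as_matrix(),np.array(s['tcp_pos'])
def yaw():
    R,p=Rt();return np.degrees(np.arctan2(R[1,0],R[0,0]))
def go(P,yw=None):
    "shift in tool cm, and tool rotvec deg to reach P and yaw, tool down"
    R,p=Rt();d=R.T@(np.array(P)-p)*100
    rv=0
    if yw is not None:
        y=np.radians(yw);T=np.array([[np.cos(y),np.sin(y),0],[np.sin(y),-np.cos(y),0],[0,0,-1.]])
        rv=np.degrees(Ro.from_matrix(R.T@T).as_rotvec())
    return d.round(2),np.round(rv,2)
def fray(c,u,v):
    R=cv2.Rodrigues(np.array(c['rvec'],float))[0]
    x=(u-c['cx'])/c['fx'];y=(v-c['cy'])/c['fy'];r=np.hypot(x,y)
    d=np.array([x/r*np.sin(r),y/r*np.sin(r),np.cos(r)]) if r>1e-9 else np.array([0,0,1.])
    return -R.T@np.array(c['tvec']).ravel(),R.T@d
def fproj(c,P):
    R=cv2.Rodrigues(np.array(c['rvec'],float))[0]
    p=R@np.array(P,float)+np.array(c['tvec']).ravel();th=np.arctan2(np.hypot(p[0],p[1]),p[2]);n=np.hypot(p[0],p[1])
    return np.array([c['cx']+c['fx']*th*p[0]/n,c['cy']+c['fy']*th*p[1]/n])
E
python3 - <<'E'
from h import *
R,p=Rt();c=cams.get_calibration('wrist');o,d=fray(c,c['cx'],c['cy'])
print('cam in tool',R.T@(o-p),'axis',R.T@d,yaw())
for P in [(.53,.104,.30),(.56,.104,.30)]:
  for y in (162,):print(go(P,y))
E
```

```text
cam in tool [ 0.07280068  0.00116507 -0.12326213] axis [-2.87383491e-01 -2.24574945e-04  9.57815576e-01] 162.8782185361773
(array([-47.59, -31.93,  -5.01]), array([-0.08, -0.01,  0.88]))
(array([-50.46, -31.05,  -5.01]), array([-0.08, -0.01,  0.88]))
```

Call:
{"api": "play_rows", "payload": {
  "series": "100 -4.2 -2.6 -0.4 0 0 0;100 -4.2 -2.6 -0.4 0 0 0;100 -4.2 -2.6 -0.4 0 0 0;100 -4.2 -2.6 -0.4 0 0 0;100 -4.2 -2.6 -0.4 0 0 0;100 -4.2 -2.6 -0.4 0 0 0;100 -4.2 -2.6 -0.4 0 0 0;100 -4.2 -2.6 -0.4 0 0 0;100 -4.2 -2.6 -0.4 0 0 0;100 -4.2 -2.6 -0.4 0 0 0;100 -4.2 -2.6 -0.4 0 0 0;100 -4.2 -2.6 -0.4 0 0 0"
}}

```text
clock: 1.65
tcp_pos: [0.5599, 0.1016, 0.2982]
orientation: [-0.0, 0.149, 0.989, 0.0]
wrist_force: [2.0, 0.4, 0.6]
finger_gap: 0.0854
```

Run:
```python
from h import *
import json
print(Rt()[1],yaw(),get_state()['qvel'].round(3))
c=cams.get_calibration('wrist')
im=cams.read_camera('wrist');cv2.imwrite('pics/wrist1.png',im[:,:,::-1]);
json.dump({k:np.array(v).tolist() for k,v in c.items()},open('c1.json','w'))
```

```text
[0.5598786  0.10164009 0.2981649 ] 162.87388580508468 [-0.57   0.38   0.585  0.201  0.001 -0.568]
```

View pics/wrist1.png

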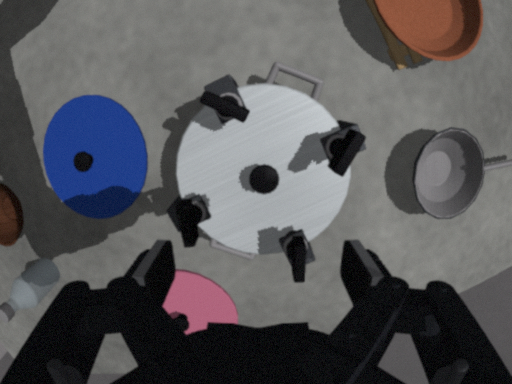

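Call:
{"api": "play_rows", "payload": {
  "series": "100 4 0 3 0 0 0;100 4 0 3 0 0 0;100 0 0 0 0 0 0"
}}

```text
clock: 2.08
tcp_pos: [0.4759, 0.1268, 0.234]
orientation: [-0.006, 0.148, 0.989, -0.001]
wrist_force: [0.6, 0.2, 0.6]
finger_gap: 0.0851
```

Run:
```python
from h import *
import json
print(Rt()[1],yaw(),get_state()['qvel'].round(3),get_state()['wrist_force'],get_state()['ft_torque'])
c=cams.get_calibration('wrist')
im=cams.read_camera('wrist');cv2.imwrite('pics/wrist2.png',im[:,:,::-1]);
json.dump({k:np.array(v).tolist() for k,v in c.items()},open('c2.json','w'))
a=cv2.imread('pics/wrist1.png')[70:290,160:380];cv2.imwrite('pics/w1z.png',cv2.resize(a,(770,600)if 0 else (600,600),interpolation=cv2.INTER_CUBIC))
```

```text
[0.47593126 0.12680074 0.2340089 ] 162.95416467793717 [-0.015  0.014  0.163 -0.007 -0.008 -0.011] [0.55136148 0.154983   0.63029696] [-0.04659528 -0.02642422 -0.03301351]
```

View pics/w1z.png

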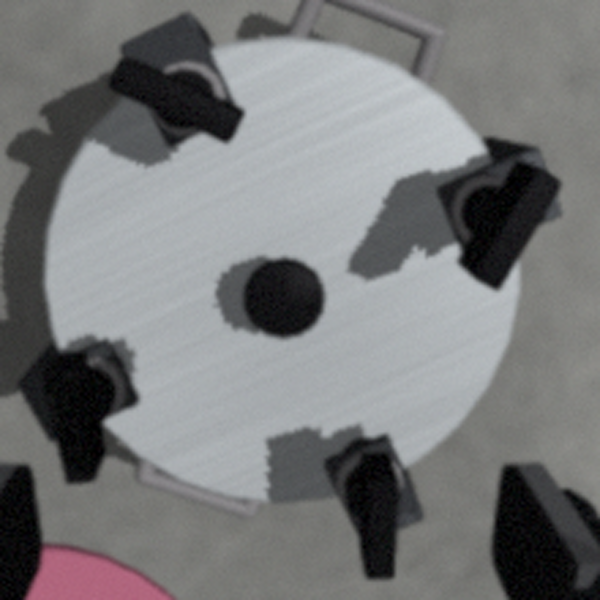

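View pics/wrist2.png

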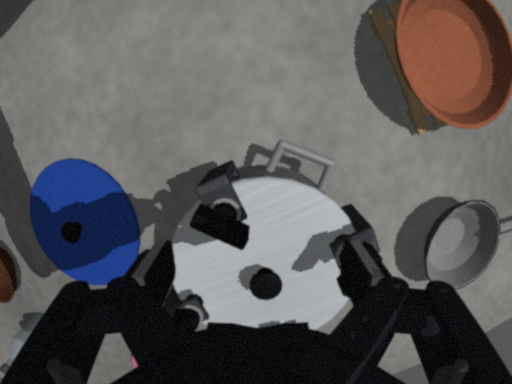

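Run:
```python
import cv2
a=cv2.imread('pics/wrist2.png')[150:350,160:400];a=cv2.convertScaleAbs(a,alpha=1.8,beta=20);cv2.imwrite('pics/w2z.png',cv2.resize(a,(720,600),interpolation=cv2.INTER_CUBIC))
a=cv2.imread('pics/wrist1.png')[70:290,160:380];a=cv2.convertScaleAbs(a,alpha=2.5,beta=20);cv2.imwrite('pics/w1y.png',cv2.resize(a,(600,600),interpolation=cv2.INTER_CUBIC))
```

```text
(no output)
```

View pics/w2z.png

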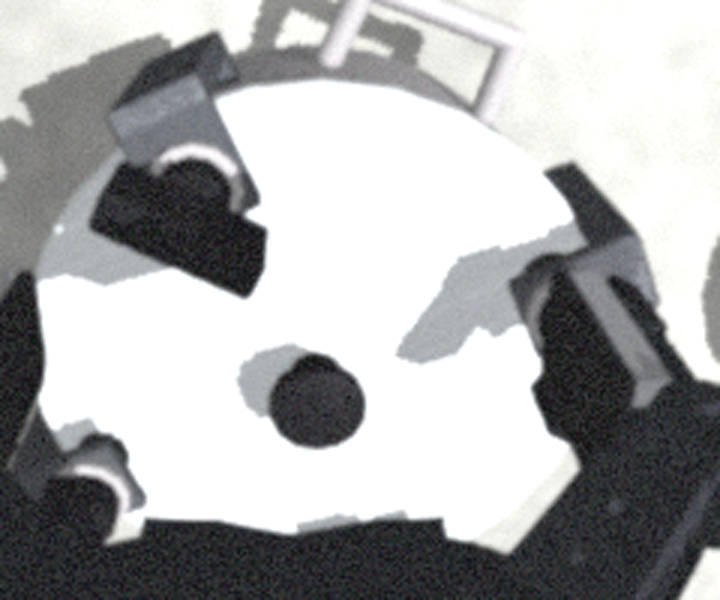

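View pics/w1y.png

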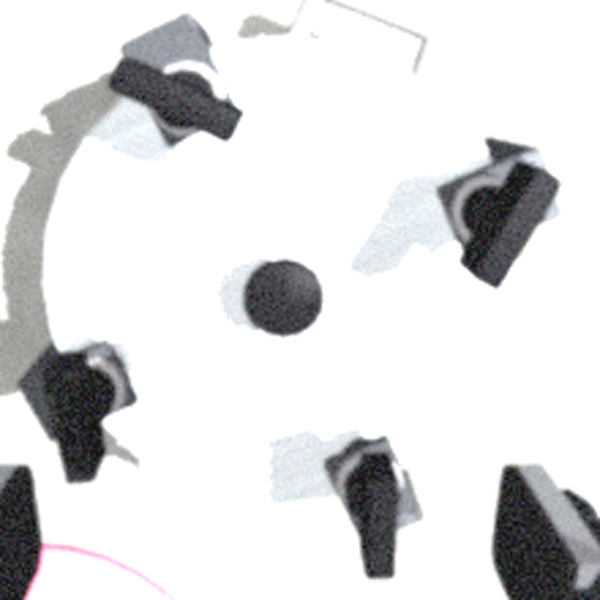

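```bash
cat > fit.py <<'E'
from h import *
import json
from scipy.optimize import least_squares
c1=json.load(open('c1.json'));c2=json.load(open('c2.json'));t=cams.get_calibration('top')
z1=lambda p:np.array([p[0]/600*220+160-.4,p[1]/600*220+70-.4])
z2=lambda p:np.array([p[0]/3+160-.4,p[1]/3+150-.4])
zt=lambda p:np.array([p[0]/6+158-.4,p[1]/6+155-.4])
# knob idx 0 near,1 left(+y),2 far,3 right ; sign +1 end: higher world... set by yaw guess
y0=[42.8+180,-38.5,-15.8,-11.5]   # direction of '+' end, world yaw
# near + end = toward (-x,-y)
O=[('1',0,+1,(118,75)),('1',0,-1,(240,124)),('1',1,-1,(545,175)),('1',1,+1,(483,278)),('1',2,+1,(378,577)),('1',3,+1,(81,480)),
('2',0,+1,(97,218)),('2',0,-1,(257,284))]
T={2:((285,72),(262,158)),3:((483,228),(468,310)),0:((362,530),(290,455)),1:((133,297),(75,372))}
for k,(a,b) in T.items(): O+=[('t',k,+1,a),('t',k,-1,b)]
# check which top end is + by guess
def model(x,k,s):
    cx,cy,ph=x[:3];z=x[7];a=np.radians(ph+180-90*k)
    y=np.radians(x[3+k])
    return np.array([cx+.085*np.cos(a)+s*.022*np.cos(y),cy+.085*np.sin(a)+s*.022*np.sin(y),z])
def res(x,full=False):
    r=[]
    for v,k,s,p in O:
        P=model(x,k,s)
        q={'1':lambda:fproj(c1,P)-z1(p),'2':lambda:fproj(c2,P)-z2(p),'t':lambda:proj(t,P)[:2]-zt(p)}[v]()
        r.append(q*(1 if v!='t' else 1))
    return r if full else np.concatenate(r)
x0=[.565,.104,8,*y0,.164]
s=least_squares(res,x0,loss='soft_l1')
if __name__=='__main__':
    print(s.x.round(4),s.cost)
    for o,r in zip(O,res(s.x,True)):print(o,r.round(2))
    for k in range(4):print(k,(model(s.x,k,0)).round(4))
E
python3 fit.py
```

```text
[ 5.671000e-01  1.066000e-01  7.434300e+00  2.295411e+02 -4.439620e+01
 -1.229210e+01 -8.805200e+00  1.600000e-01] 26.637842777553963
('1', 0, 1, (118, 75)) [-2.26 -0.28]
('1', 0, -1, (240, 124)) [-0.89  0.48]
('1', 1, -1, (545, 175)) [ 0.09 -0.32]
('1', 1, 1, (483, 278)) [-0.39  3.18]
('1', 2, 1, (378, 577)) [-0.02  0.17]
('1', 3, 1, (81, 480)) [-0.13 -0.02]
('2', 0, 1, (97, 218)) [-1.52 -3.1 ]
('2', 0, -1, (257, 284)) [ 0.69 -2.54]
('t', 2, 1, (285, 72)) [-2.85 -1.97]
('t', 2, -1, (262, 158)) [-2.22 -0.6 ]
('t', 3, 1, (483, 228)) [-0.93 -2.17]
('t', 3, -1, (468, 310)) [-0.57  0.16]
('t', 0, 1, (362, 530)) [-1.92 -3.6 ]
('t', 0, -1, (290, 455)) [-2.48 -1.41]
('t', 1, 1, (133, 297)) [ 0.02 -2.1 ]
('t', 1, -1, (75, 372)) [-1.54 -2.78]
0 [0.4829 0.0956 0.16  ]
1 [0.5561 0.1909 0.16  ]
2 [0.6514 0.1176 0.16  ]
3 [0.5781 0.0223 0.16  ]
```

```bash
cat > fit2.py <<'E'
import fit
from fit import *
c_w=[]
def res2(x,full=False):
    r=[]
    for v,k,s,p in O:
        P=model(x,k,s)
        if v=='t': q=(proj(t,P)[:2]+x[8:10]-zt(p))*1.
        else: q=fproj(c1,P)-z1(p) if v=='1' else fproj(c2,P)-z2(p)
        r.append(q)
    # cover knob in views 1,2, top z .12->mid .112
    P=np.array([x[0],x[1],.114])
    r.append(fproj(c1,P)-z1((283,298)));r.append(fproj(c2,P)-z2((317,408)));r.append(proj(t,P)[:2]+x[8:10]-zt((298,303)))
    return r if full else np.concatenate(r)
s2=least_squares(res2,[*s.x,0,0],loss='soft_l1')
print(s2.x.round(4),s2.cost)
for o,r in zip(O+['c1','c2','ct'],res2(s2.x,True)):print(o,r.round(2))
for k in range(4):print(k,(model(s2.x,k,0)).round(4))
E
python3 fit2.py
```

```text
[ 5.681000e-01  1.074000e-01  7.847100e+00  2.280483e+02 -4.434330e+01
 -1.596880e+01 -1.239370e+01  1.590000e-01  1.717600e+00  2.007900e+00] 15.021709898444845
('1', 0, 1, (118, 75)) [-1.32  0.18]
('1', 0, -1, (240, 124)) [-0.63  2.08]
('1', 1, -1, (545, 175)) [ 0.44 -0.27]
('1', 1, 1, (483, 278)) [0.1  3.08]
('1', 2, 1, (378, 577)) [-0.04  0.03]
('1', 3, 1, (81, 480)) [0.07 0.75]
('2', 0, 1, (97, 218)) [-0.33 -3.05]
('2', 0, -1, (257, 284)) [ 1.03 -1.35]
('t', 2, 1, (285, 72)) [-1.1  -0.09]
('t', 2, -1, (262, 158)) [-1.46  1.03]
('t', 3, 1, (483, 228)) [ 0.98 -0.6 ]
('t', 3, -1, (468, 310)) [0.34 1.55]
('t', 0, 1, (362, 530)) [-0.37 -1.81]
('t', 0, -1, (290, 455)) [-0.65  0.06]
('t', 1, 1, (133, 297)) [ 1.54 -0.18]
('t', 1, -1, (75, 372)) [ 0.   -0.86]
c1 [0.39 0.4 ]
c2 [ 0.08 -1.  ]
ct [0.74 0.95]
0 [0.4839 0.0958 0.159 ]
1 [0.5565 0.1916 0.159 ]
2 [0.6523 0.119  0.159 ]
3 [0.5797 0.0232 0.159 ]
```

```bash
python3 -c "
from h import *
print(go((.651,.1185,.205),165),get_state()['wrist_force'],get_state()['ft_torque'])"
```

```text
(array([-16.62,   4.24,   3.08]), array([-0.09, -0.24, -2.06])) [0.15930305 0.06909255 0.63327966] [-0.02136087 -0.03090081 -0.0059826 ]
```

Call:
{"api": "play_rows", "payload": {
  "series": "60 -5.5 1.4 1 0 0 -1;60 -5.5 1.4 1 0 0 -1;60 -5.6 1.4 1 0 0 0;60 0 0 0 0 0 0;60 0 0 0 0 0 0",
  "newtons": 40
}}

```text
clock: 2.75
tcp_pos: [0.6546, 0.1207, 0.2082]
orientation: [0.0, 0.132, 0.991, 0.0]
wrist_force: [0.1, -0.3, -0.2]
finger_gap: 0.0511
```

```bash
cat > shot.py <<'E'
from h import *
import json,sys
n=sys.argv[1]
R,p=Rt();print(p.round(4),yaw().round(2),get_state()['qvel'].round(3),get_state()['wrist_force'],get_state()['ft_torque'],get_state()['finger_gap'])
c=cams.get_calibration('wrist')
im=cams.read_camera('wrist');json.dump({k:np.array(v).tolist() for k,v in c.items()},open(f'c{n}.json','w'))
cv2.imwrite(f'pics/wrist{n}.png',im[:,:,::-1])
a=im[140:320,150:390,::-1];a=cv2.resize(cv2.convertScaleAbs(a,alpha=2.,beta=25),None,fx=3,fy=3,interpolation=cv2.INTER_CUBIC)
cv2.imwrite(f'pics/wz{n}.png',a)
def zz(P):return ((fproj(c,P)+.4-[150,140])*3).round(0)
if len(sys.argv)>2:
    x,y,w=map(float,sys.argv[2:5]);w=np.radians(w);u=np.array([np.cos(w),np.sin(w),0]);v=np.array([-np.sin(w),np.cos(w),0])
    for k,s in [(1,1),(1,-1),(-1,-1),(-1,1)]:print(zz(np.array([x,y,.164])+k*.022*u+s*.006*v))
E
python3 shot.py 3 .651 .1185 -15
```

```text
[0.6546 0.1207 0.2082] 164.86 [ 0.008 -0.054 -0.03   0.001 -0.001 -0.001] [ 0.14323976 -0.25366721 -0.20954708] [0.00230483 0.04631871 0.08470896] 0.051113244374948394
[332. 342.]
[276. 342.]
[271. 143.]
[332. 143.]
```

View pics/wz3.png

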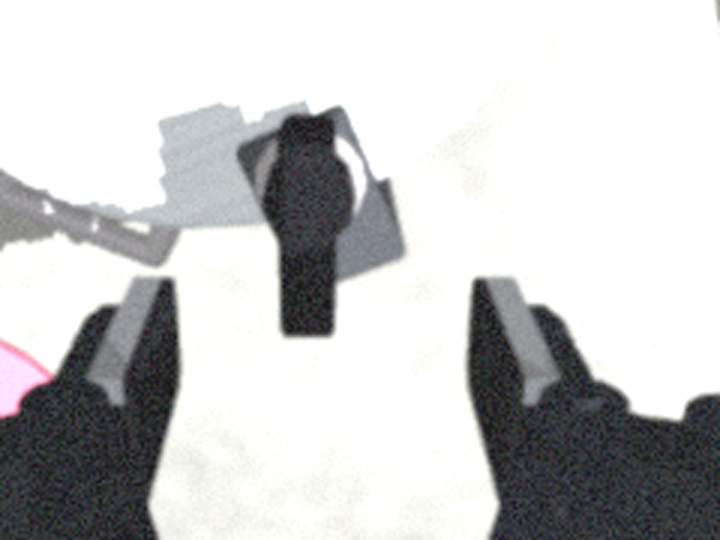

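```bash
python3 -c "
from h import *
print(go((.650,.1195,.154),165))"
```

```text
(array([ 0.36, -0.24,  5.52]), array([ 0.03,  0.06, -0.12]))
```

Call:
{"api": "play_rows", "payload": {
  "series": "60 0.4 -0.2 2.5 0 0 0;60 0 0 3 0 0 0;0 0 0 0 0 0 0;0 0 0 0 0 0 0;0 0 0 0 0 0 0",
  "newtons": 40
}}

```text
clock: 3.42
tcp_pos: [0.6486, 0.119, 0.1555]
orientation: [0.0, 0.132, 0.991, -0.001]
wrist_force: [-4.4, -3.3, -0.6]
finger_gap: 0.0177
```

```bash
cat > st.py <<'E'
from h import *
s=get_state();print(s['clock'],s['tcp_pos'].round(4),'yaw',round(yaw(),2),'F',s['wrist_force'].round(2),'T',s['ft_torque'].round(3),'gap',round(s['finger_gap'],4),'q6',round(s['joint_pos'][5],3),'tau',s['tau'].round(3)[[0,5]],'qv',abs(s['qvel']).max().round(3))
E
python3 st.py
```

```text
3.425 [0.6486 0.119  0.1555] yaw 164.84 F [-4.37 -3.3  -0.57] T [-0.721  0.834 -0.064] gap 0.0177 q6 0.325 tau [ 1.935 -0.051] qv 0.002
```

Call:
{"api": "play_rows", "payload": {
  "series": "0 0 0 0 0 0 0;0 0 0 0 0 0 0"
}}

```text
clock: 3.68
tcp_pos: [0.6486, 0.119, 0.1554]
orientation: [0.0, 0.132, 0.991, -0.001]
wrist_force: [-4.0, -3.8, 0.3]
finger_gap: 0.0174
```

```bash
python3 st.py
```

```text
3.675 [0.6486 0.119  0.1554] yaw 164.84 F [-4.  -3.8  0.3] T [-0.701  0.821 -0.032] gap 0.0174 q6 0.325 tau [ 1.817 -0.052] qv 0.001
```

Call:
{"api": "play_rows", "payload": {
  "series": "0 0 0 0 0 0 4;0 0 0 0 0 0 4",
  "newtons": 60
}}

```text
clock: 3.92
tcp_pos: [0.6491, 0.1191, 0.1571]
orientation: [0.001, 0.201, 0.98, -0.001]
wrist_force: [-5.6, -3.8, 6.8]
finger_gap: 0.011
```

```bash
python3 st.py
```

```text
3.925 [0.6491 0.1191 0.1571] yaw 156.76 F [-5.61 -3.8   6.76] T [-0.618  1.109  0.366] gap 0.011 q6 0.466 tau [ 1.404 -0.246] qv 0.553
```

Call:
{"api": "play_rows", "payload": {
  "series": "0 0 0 0 0 0 4"
}}

```text
clock: 4.05
tcp_pos: [0.6491, 0.1192, 0.1571]
orientation: [0.001, 0.235, 0.972, -0.0]
wrist_force: [-4.8, -3.6, 6.5]
finger_gap: 0.0107
```

```bash
python3 st.py
```

```text
4.05 [0.6491 0.1192 0.1571] yaw 152.77 F [-4.81 -3.61  6.46] T [-0.615  1.074  0.326] gap 0.0107 q6 0.536 tau [ 1.198 -0.243] qv 0.554
```

Call:
{"api": "play_rows", "payload": {
  "series": "0 0 0 0 0 0 4"
}}

```text
clock: 4.18
tcp_pos: [0.6491, 0.1193, 0.157]
orientation: [0.001, 0.269, 0.963, -0.0]
wrist_force: [-4.3, -2.7, 5.4]
finger_gap: 0.0109
```

```bash
python3 st.py
```

```text
4.175 [0.6491 0.1193 0.157 ] yaw 148.77 F [-4.29 -2.73  5.45] T [-0.549  1.013  0.302] gap 0.0109 q6 0.606 tau [ 1.014 -0.243] qv 0.554
```

Call:
{"api": "play_rows", "payload": {
  "series": "0 0 0 0 0 0 4"
}}

```text
clock: 4.3
tcp_pos: [0.6493, 0.1194, 0.1571]
orientation: [0.001, 0.303, 0.953, -0.0]
wrist_force: [-4.8, -1.9, 4.7]
finger_gap: 0.0111
```

```bash
python3 st.py
```

```text
4.3 [0.6493 0.1194 0.1571] yaw 144.77 F [-4.75 -1.88  4.67] T [-0.533  0.965  0.306] gap 0.0111 q6 0.676 tau [ 0.843 -0.243] qv 0.553
```

Call:
{"api": "play_rows", "payload": {
  "series": "0 0 0 0 0 0 4"
}}

```text
clock: 4.42
tcp_pos: [0.6493, 0.1195, 0.1571]
orientation: [0.001, 0.336, 0.942, -0.0]
wrist_force: [-3.7, -2.3, 5.7]
finger_gap: 0.0109
```

```bash
python3 st.py
```

```text
4.425 [0.6493 0.1195 0.1571] yaw 140.78 F [-3.75 -2.33  5.69] T [-0.464  0.928  0.331] gap 0.0109 q6 0.746 tau [ 0.684 -0.242] qv 0.554
```

Call:
{"api": "play_rows", "payload": {
  "series": "0 0 0 0 0 0 4"
}}

```text
clock: 4.55
tcp_pos: [0.6494, 0.1196, 0.1571]
orientation: [0.001, 0.368, 0.93, 0.0]
wrist_force: [-4.8, -1.8, 5.5]
finger_gap: 0.0111
```

```bash
python3 st.py
```

```text
4.55 [0.6494 0.1196 0.1571] yaw 136.78 F [-4.76 -1.78  5.46] T [-0.462  0.878  0.31 ] gap 0.0111 q6 0.815 tau [ 0.538 -0.242] qv 0.552
```

Call:
{"api": "play_rows", "payload": {
  "series": "0 0 0 0 0 0 4"
}}

```text
clock: 4.68
tcp_pos: [0.6495, 0.1197, 0.1571]
orientation: [0.002, 0.4, 0.916, 0.0]
wrist_force: [-4.0, -2.3, 6.1]
finger_gap: 0.0104
```

```bash
python3 st.py
```

```text
4.675 [0.6495 0.1197 0.1571] yaw 132.79 F [-3.99 -2.26  6.13] T [-0.377  0.84   0.413] gap 0.0104 q6 0.885 tau [ 0.405 -0.241] qv 0.553
```

Call:
{"api": "play_rows", "payload": {
  "series": "0 0 0 0 0 0 2"
}}

```text
clock: 4.8
tcp_pos: [0.6495, 0.1197, 0.1571]
orientation: [0.002, 0.416, 0.909, 0.0]
wrist_force: [-3.8, -2.4, 5.4]
finger_gap: 0.0109
```

```bash
python3 st.py
```

```text
4.8 [0.6495 0.1197 0.1571] yaw 130.84 F [-3.85 -2.39  5.36] T [-0.339  0.834  0.355] gap 0.0109 q6 0.919 tau [0.385 0.136] qv 0.267
```

Call:
{"api": "play_rows", "payload": {
  "series": "0 0 0 0 0 0 2"
}}

```text
clock: 4.92
tcp_pos: [0.6496, 0.1197, 0.1571]
orientation: [0.002, 0.432, 0.902, 0.0]
wrist_force: [-3.5, -2.2, 4.9]
finger_gap: 0.0108
```

```bash
python3 st.py
```

```text
4.925 [0.6496 0.1197 0.1571] yaw 128.85 F [-3.53 -2.2   4.88] T [-0.351  0.775  0.373] gap 0.0108 q6 0.954 tau [0.322 0.06 ] qv 0.277
```

Call:
{"api": "play_rows", "payload": {
  "series": "0 0 0 0 0 0 4;0 0 0 0 0 0 4"
}}

```text
clock: 5.18
tcp_pos: [0.6498, 0.1198, 0.1571]
orientation: [0.002, 0.494, 0.869, 0.001]
wrist_force: [-3.0, -2.4, 5.4]
finger_gap: 0.0105
```

```bash
python3 st.py
```

```text
5.175 [0.6498 0.1198 0.1571] yaw 120.8 F [-3.01 -2.45  5.37] T [-0.303  0.651  0.361] gap 0.0105 q6 1.095 tau [ 0.067 -0.196] qv 0.553
```

```bash
python3 -c "
from h import *
print(go((.4835,.0958,.206),226));print(go((.4835,.0958,.206)))
import numpy as np
# per-row plan with rotation -10.5/row
R,p=Rt();n=10;dy=(226-yaw())/n;P=np.array([.4835,.0958,.206]);
"
```

```text
(array([  6.44, -15.5 ,  -4.95]), array([  -0.  ,    0.23, -105.2 ]))
(array([  6.44, -15.5 ,  -4.95]), np.int64(0))
```

```bash
cat > plan.py <<'E'
from h import *
import sys
def plan(P,yw,lift=0.206,nt=4,base=None):
    "open, lift, translate over nt rows while turning at <=10.5/row; rounded to .1cm/.5deg w/ carry"
    R,p=Rt();y=yaw();dyaw=(yw-y);n=max(nt,int(np.ceil(abs(dyaw)/10.5)))
    rows=[('o',0,0,0,0),('o',0,0,-round((lift-p[2])*100,1),0)]
    cur=p[:2].copy();tgt=np.array(P[:2]);yy=y
    for i in range(n):
        w=p[:2]+(tgt-p[:2])*min(1,(i+1)/nt);d=(w-cur)*100
        a=np.radians(yy);dx=np.cos(a)*d[0]+np.sin(a)*d[1];dy=np.sin(a)*d[0]-np.cos(a)*d[1]
        rd=lambda v:round(v,1) if i<nt-1 else round(v,2)
        dx,dy=rd(dx),rd(dy)
        cur=cur+np.array([np.cos(a)*dx+np.sin(a)*dy,np.sin(a)*dx-np.cos(a)*dy])/100
        t=round((y+dyaw*(i+1)/n-yy)*2)/2 if i<n-1 else round(yw-yy,1)
        yy+=t; rows.append(('m',dx,dy,0,-t))
    for r in rows:print('40 %g %g %g 0 0 %g;'%(r[1]+0,r[2]+0,r[3]+0,r[4]+0))
    print('end',cur,yy)
if __name__=='__main__':
    a=list(map(float,sys.argv[1:]));plan(a[:2],a[2],*( [a[3]] if len(a)>3 else []))
E
python3 plan.py .4835 .0958 226
```

```text
40 0 0 0 0 0 0;
40 0 0 -4.9 0 0 0;
40 1.6 -3.9 0 0 0 -9.5;
40 2.2 -3.5 0 0 0 -9.5;
40 2.8 -3.2 0 0 0 -9.5;
40 3.29 -2.6 0 0 0 -10;
40 0 0 0 0 0 -9.5;
40 0 0 0 0 0 -9.5;
40 0 0 0 0 0 -9.5;
40 0 0 0 0 0 -9.5;
40 0 0 0 0 0 -9.5;
40 0 0 0 0 0 -9.5;
40 0 0 0 0 0 -9.7;
end [0.48353984 0.09582318] 225.99938555453247
```

Call:
{"api": "play_rows", "payload": {
  "series": "60 0 0 0 0 0 0;60 0 0 -4.9 0 0 0;60 1.6 -3.9 0 0 0 -9.5;60 2.2 -3.5 0 0 0 -9.5;60 2.8 -3.2 0 0 0 -9.5;60 3.3 -2.6 0 0 0 -10;60 0 0 0 0 0 -10;60 0 0 0 0 0 -10;60 0 0 0 0 0 -10;60 0 0 0 0 0 -10;60 0 0 0 0 0 -10;60 0 0 0 0 0 -10"
}}

```text
clock: 6.68
tcp_pos: [0.4838, 0.0959, 0.204]
orientation: [0.001, -0.34, 0.94, -0.0]
wrist_force: [0.7, 0.2, -0.2]
finger_gap: 0.0513
```

```bash
python3 shot.py 4 .4835 .0958 46
```

```text
[0.4838 0.0959 0.204 ] -140.25 [-2.000e-03  0.000e+00  1.000e-03 -1.000e-03 -0.000e+00 -1.384e+00] [ 0.74218176  0.17484596 -0.20479814] [0.00867335 0.0527876  0.00896107] 0.05131010777418578
[363. 356.]
[306. 361.]
[279. 162.]
[341. 156.]
```

View pics/wz4.png

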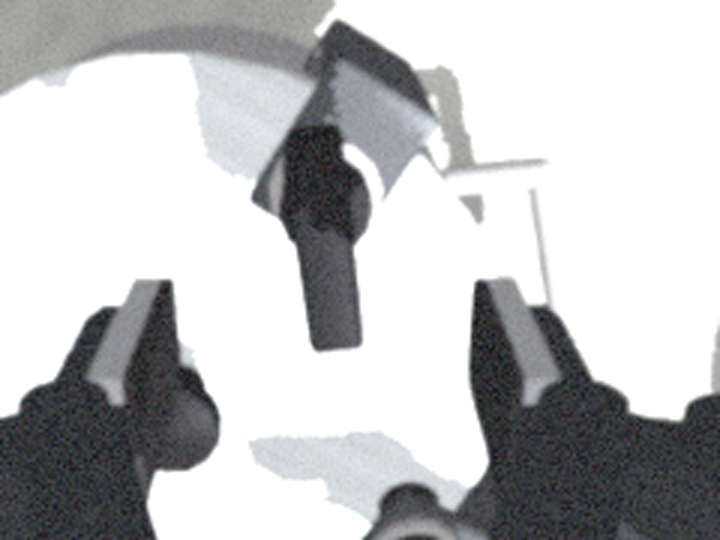

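```bash
python3 -c "
from h import *
print(yaw()%360,go((.4823,.0945,.155),226))"
```

```text
220.0308560199128 (array([ 0.21, -0.  ,  4.89]), array([-0.11,  0.13, -5.97]))
```

Call:
{"api": "play_rows", "payload": {
  "series": "60 0.2 0 2 0 0 -6;60 0 0 3 0 0 0;0 0 0 0 0 0 0;0 0 0 0 0 0 0;0 0 0 0 0 0 0;0 0 0 0 0 0 0",
  "newtons": 60
}}

```text
clock: 7.48
tcp_pos: [0.4819, 0.0945, 0.1536]
orientation: [0.001, -0.386, 0.923, -0.0]
wrist_force: [-3.5, 0.1, 6.1]
finger_gap: 0.0173
```

```bash
python3 st.py
```

```text
7.475 [0.4819 0.0945 0.1536] yaw -134.63 F [-3.53  0.1   6.09] T [-0.02   0.743 -0.049] gap 0.0173 q6 -0.762 tau [-0.22  -0.037] qv 0.003
```

Call:
{"api": "play_rows", "payload": {
  "series": "0 0 0 0 0 0 4",
  "newtons": 80
}}

```text
clock: 7.6
tcp_pos: [0.4818, 0.0946, 0.1537]
orientation: [0.001, -0.353, 0.936, -0.0]
wrist_force: [-3.4, -0.5, 7.5]
finger_gap: 0.0157
```

```bash
python3 st.py
```

```text
7.6 [0.4818 0.0946 0.1537] yaw -138.68 F [-3.43 -0.48  7.52] T [-0.059  0.873  0.341] gap 0.0157 q6 -0.691 tau [-0.644 -0.391] qv 0.568
```

Call:
{"api": "play_rows", "payload": {
  "series": "0 0 0 0 0 0 4",
  "newtons": 80
}}

```text
clock: 7.72
tcp_pos: [0.4818, 0.0946, 0.1537]
orientation: [0.001, -0.32, 0.948, -0.0]
wrist_force: [-3.6, 0.3, 7.3]
finger_gap: 0.0162
```

```bash
python3 st.py
```

```text
7.725 [0.4818 0.0946 0.1537] yaw -142.71 F [-3.59  0.34  7.34] T [-0.006  0.787  0.354] gap 0.0162 q6 -0.621 tau [-0.68  -0.234] qv 0.554
```

Call:
{"api": "play_rows", "payload": {
  "series": "0 0 0 -0.5 0 0 0;0 0 0 0 0 0 0",
  "newtons": 60
}}

```text
clock: 7.98
tcp_pos: [0.4816, 0.0946, 0.1543]
orientation: [-0.001, -0.321, 0.947, 0.001]
wrist_force: [7.3, 0.6, -24.9]
finger_gap: 0.0162
```

```bash
python3 st.py
```

```text
7.975 [0.4816 0.0946 0.1543] yaw -142.56 F [  7.3    0.64 -24.85] T [ 0.178 -1.593  0.162] gap 0.0162 q6 -0.624 tau [0.058 0.192] qv 0.002
```

Call:
{"api": "play_rows", "payload": {
  "series": "40 0 0 0 0 0 0;40 0 0 0 0 0 0;0 0 0 0 0 0 0;0 0 0 0 0 0 0;0 0 0 0 0 0 0",
  "newtons": 60
}}

```text
clock: 8.6
tcp_pos: [0.482, 0.0947, 0.1584]
orientation: [0.001, -0.321, 0.947, -0.0]
wrist_force: [-1.9, 0.6, 5.7]
finger_gap: 0.0112
```

```bash
python3 st.py
```

```text
8.6 [0.482  0.0947 0.1584] yaw -142.58 F [-1.94  0.64  5.7 ] T [0.21  0.307 0.326] gap 0.0112 q6 -0.623 tau [-0.956  0.31 ] qv 0.002
```

Call:
{"api": "play_rows", "payload": {
  "series": "0 0 0 0 0 0 4"
}}

```text
clock: 8.72
tcp_pos: [0.482, 0.0948, 0.1584]
orientation: [0.001, -0.287, 0.958, 0.0]
wrist_force: [-0.7, 0.4, 6.6]
finger_gap: 0.0108
```

```bash
python3 st.py
```

```text
8.725 [0.482  0.0948 0.1584] yaw -146.67 F [-0.72  0.38  6.56] T [0.248 0.37  0.393] gap 0.0108 q6 -0.551 tau [-1.03  -0.407] qv 0.571
```

Call:
{"api": "play_rows", "payload": {
  "series": "0 0 0 0 0 0 4"
}}

```text
clock: 8.85
tcp_pos: [0.482, 0.0948, 0.1584]
orientation: [0.001, -0.253, 0.967, 0.0]
wrist_force: [-2.0, 1.2, 5.9]
finger_gap: 0.0108
```

```bash
python3 st.py
```

```text
8.85 [0.482  0.0948 0.1584] yaw -150.7 F [-1.96  1.24  5.92] T [0.206 0.352 0.379] gap 0.0108 q6 -0.481 tau [-1.065 -0.236] qv 0.555
```

Call:
{"api": "play_rows", "payload": {
  "series": "0 0 0 0 0 0 4"
}}

```text
clock: 8.98
tcp_pos: [0.482, 0.0948, 0.1584]
orientation: [0.001, -0.219, 0.976, 0.0]
wrist_force: [-2.2, 1.0, 6.8]
finger_gap: 0.0109
```

```bash
python3 st.py
```

```text
8.975 [0.482  0.0948 0.1584] yaw -154.7 F [-2.22  1.    6.75] T [0.288 0.278 0.379] gap 0.0109 q6 -0.411 tau [-1.106 -0.232] qv 0.555
```

Call:
{"api": "play_rows", "payload": {
  "series": "0 0 0 0 0 0 4"
}}

```text
clock: 9.1
tcp_pos: [0.482, 0.0948, 0.1584]
orientation: [0.001, -0.185, 0.983, 0.0]
wrist_force: [-2.0, 2.3, 6.7]
finger_gap: 0.0109
```

```bash
python3 st.py
```

```text
9.1 [0.482  0.0948 0.1584] yaw -158.7 F [-2.03  2.28  6.75] T [0.203 0.33  0.323] gap 0.0109 q6 -0.341 tau [-1.145 -0.232] qv 0.555
```

Call:
{"api": "play_rows", "payload": {
  "series": "0 0 0 0 0 0 4"
}}

```text
clock: 9.22
tcp_pos: [0.4819, 0.0948, 0.1584]
orientation: [0.001, -0.15, 0.989, 0.0]
wrist_force: [-2.1, 1.8, 6.3]
finger_gap: 0.0111
```

```bash
python3 st.py
```

```text
9.225 [0.4819 0.0948 0.1584] yaw -162.7 F [-2.05  1.83  6.28] T [0.26  0.349 0.352] gap 0.0111 q6 -0.272 tau [-1.19  -0.226] qv 0.552
```

Call:
{"api": "play_rows", "payload": {
  "series": "0 0 0 0 0 0 4"
}}

```text
clock: 9.35
tcp_pos: [0.4819, 0.0949, 0.1584]
orientation: [0.001, -0.116, 0.993, 0.0]
wrist_force: [-1.8, 1.3, 6.1]
finger_gap: 0.0111
```

```bash
python3 st.py
```

```text
9.35 [0.4819 0.0949 0.1584] yaw -166.7 F [-1.76  1.3   6.12] T [0.268 0.368 0.354] gap 0.0111 q6 -0.202 tau [-1.242 -0.212] qv 0.556
```

Call:
{"api": "play_rows", "payload": {
  "series": "0 0 0 0 0 0 4"
}}

```text
clock: 9.48
tcp_pos: [0.4819, 0.0949, 0.1584]
orientation: [0.001, -0.081, 0.997, 0.0]
wrist_force: [-2.5, 1.8, 6.2]
finger_gap: 0.0108
```

```bash
python3 st.py
```

```text
9.475 [0.4819 0.0949 0.1584] yaw -170.69 F [-2.53  1.82  6.17] T [0.297 0.37  0.395] gap 0.0108 q6 -0.132 tau [-1.291 -0.199] qv 0.554
```

Call:
{"api": "play_rows", "payload": {
  "series": "0 0 0 0 0 0 4"
}}

```text
clock: 9.6
tcp_pos: [0.4819, 0.0949, 0.1584]
orientation: [0.001, -0.046, 0.999, 0.0]
wrist_force: [-1.9, 1.5, 5.9]
finger_gap: 0.0106
```

```bash
python3 st.py
```

```text
9.6 [0.4819 0.0949 0.1584] yaw -174.69 F [-1.89  1.53  5.86] T [0.287 0.444 0.516] gap 0.0106 q6 -0.062 tau [-1.363 -0.16 ] qv 0.553
```

Call:
{"api": "play_rows", "payload": {
  "series": "0 0 0 0 0 0 3"
}}

```text
clock: 9.72
tcp_pos: [0.4819, 0.0949, 0.1584]
orientation: [0.001, -0.02, 1.0, 0.0]
wrist_force: [-1.9, 2.6, 6.9]
finger_gap: 0.011
```

```bash
python3 st.py
```

```text
9.725 [0.4819 0.0949 0.1584] yaw -177.66 F [-1.91  2.62  6.94] T [0.256 0.397 0.406] gap 0.011 q6 -0.01 tau [-1.386  0.027] qv 0.411
```

Call:
{"api": "play_rows", "payload": {
  "series": "0 0 0 0 0 0 4;0 0 0 0 0 0 4"
}}

```text
clock: 9.98
tcp_pos: [0.4819, 0.095, 0.1584]
orientation: [0.001, 0.05, 0.999, 0.0]
wrist_force: [-1.8, 2.7, 6.9]
finger_gap: 0.0109
```

```bash
python3 st.py; python3 plan.py .5555 .1905 136
```

```text
9.975 [0.4819 0.095  0.1584] yaw 174.32 F [-1.81  2.68  6.88] T [0.297 0.383 0.421] gap 0.0109 q6 0.13 tau [-1.485 -0.146] qv 0.553
40 0 0 0 0 0 0;
40 0 0 -4.8 0 0 0;
40 -1.6 2.6 0 0 0 9.5;
40 -1.2 2.7 0 0 0 9.5;
40 -0.6 3 0 0 0 9.5;
40 -0.2 2.99 0 0 0 9.8;
end [0.55550829 0.19054131] 136.01943515343334
```

Call:
{"api": "play_rows", "payload": {
  "series": "60 0 0 0 0 0 0;60 0 0 -4.4 0 0 0;60 -1.5 2.7 0 0 0 9.5;60 -1.0 2.8 0 0 0 9.5;60 -0.5 3 0 0 0 9.5;60 0 3.0 0 0 0 9.8;60 0 0 0 0 0 0"
}}

```text
clock: 10.85
tcp_pos: [0.5508, 0.1954, 0.2006]
orientation: [0.0, 0.373, 0.928, -0.0]
wrist_force: [0.4, -0.7, 1.3]
finger_gap: 0.0509
```

```bash
python3 shot.py 5 .5535 .1914 -43
```

```text
[0.5508 0.1954 0.2006] 136.25 [-0.026 -0.025 -0.043  0.015 -0.01  -0.07 ] [ 0.40755124 -0.71438429  1.28582535] [-0.00535056 -0.05177145 -0.00082956] 0.050928186310378556
[343. 393.]
[285. 394.]
[279. 196.]
[342. 195.]
```

View pics/wz5.png

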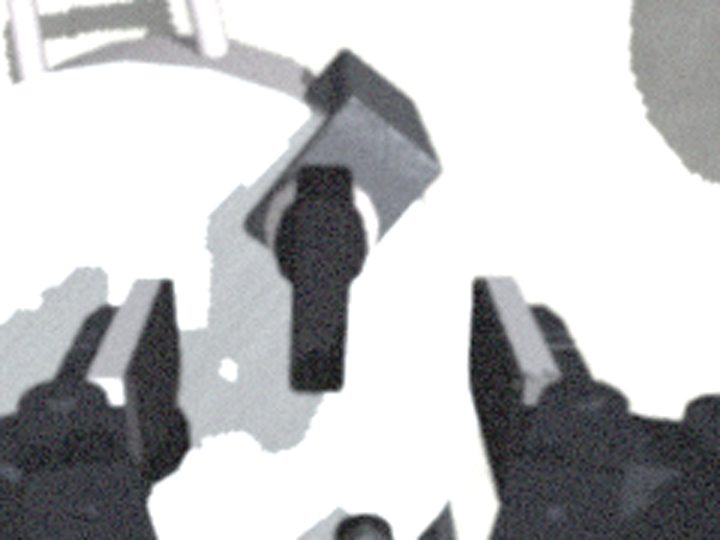

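```bash
python3 -c "
from h import *
print(go((.5537,.1915,.159),136.5))"
```

```text
(array([-0.49,  0.04,  4.16]), array([-0.06, -0.02, -0.22]))
```

Call:
{"api": "play_rows", "payload": {
  "series": "60 -0.5 0 4.1 0 0 0;60 0 0 0 0 0 0;0 0 0 0 0 0 0;0 0 0 0 0 0 0;0 0 0 0 0 0 0;0 0 0 0 0 0 4;0 0 0 0 0 0 4",
  "newtons": 60
}}

```text
clock: 11.78
tcp_pos: [0.5545, 0.1911, 0.1622]
orientation: [0.001, 0.438, 0.899, 0.001]
wrist_force: [0.2, 0.1, 5.5]
finger_gap: 0.0109
```

```bash
python3 st.py
```

```text
11.775 [0.5545 0.1911 0.1622] yaw 128.02 F [0.19 0.12 5.47] T [-0.056  0.088  0.351] gap 0.0109 q6 1.102 tau [-0.294 -0.236] qv 0.553
```

Call:
{"api": "play_rows", "payload": {
  "series": "0 0 0 0 0 0 4"
}}

```text
clock: 11.9
tcp_pos: [0.5546, 0.1911, 0.1621]
orientation: [0.001, 0.469, 0.883, 0.001]
wrist_force: [-0.8, -0.1, 5.7]
finger_gap: 0.0105
```

```bash
python3 st.py
```

```text
11.9 [0.5546 0.1911 0.1621] yaw 124.03 F [-0.8  -0.05  5.67] T [-0.094  0.077  0.404] gap 0.0105 q6 1.172 tau [-0.289 -0.233] qv 0.553
```

Call:
{"api": "play_rows", "payload": {
  "series": "0 0 0 0 0 0 4"
}}

```text
clock: 12.02
tcp_pos: [0.5546, 0.1911, 0.1622]
orientation: [0.001, 0.5, 0.866, 0.001]
wrist_force: [-0.2, 0.2, 5.5]
finger_gap: 0.0108
```

```bash
python3 st.py
```

```text
12.025 [0.5546 0.1911 0.1622] yaw 120.03 F [-0.23  0.2   5.51] T [-0.096  0.083  0.359] gap 0.0108 q6 1.242 tau [-0.297 -0.233] qv 0.552
```

Call:
{"api": "play_rows", "payload": {
  "series": "0 0 0 0 0 0 4;0 0 0 0 0 0 4"
}}

```text
clock: 12.28
tcp_pos: [0.5546, 0.1912, 0.1622]
orientation: [0.001, 0.559, 0.829, 0.001]
wrist_force: [-0.4, 0.4, 4.8]
finger_gap: 0.0107
```

```bash
python3 st.py
```

```text
12.275 [0.5546 0.1912 0.1622] yaw 112.03 F [-0.35  0.37  4.84] T [-0.054  0.005  0.384] gap 0.0107 q6 1.382 tau [-0.306 -0.233] qv 0.553
```

Call:
{"api": "play_rows", "payload": {
  "series": "0 0 0 0 0 0 4"
}}

```text
clock: 12.4
tcp_pos: [0.5547, 0.1912, 0.1622]
orientation: [0.001, 0.588, 0.809, 0.001]
wrist_force: [0.0, -0.0, 5.6]
finger_gap: 0.0108
```

```bash
python3 st.py
```

```text
12.4 [0.5547 0.1912 0.1622] yaw 108.02 F [ 0.01 -0.03  5.63] T [-0.052  0.041  0.373] gap 0.0108 q6 1.451 tau [-0.314 -0.227] qv 0.553
```

Call:
{"api": "play_rows", "payload": {
  "series": "0 0 0 0 0 0 4"
}}

```text
clock: 12.52
tcp_pos: [0.5547, 0.1912, 0.1622]
orientation: [0.001, 0.615, 0.788, 0.001]
wrist_force: [0.5, 0.8, 5.3]
finger_gap: 0.0106
```

```bash
python3 st.py
```

```text
12.525 [0.5547 0.1912 0.1622] yaw 104.03 F [0.52 0.77 5.25] T [-0.078  0.021  0.329] gap 0.0106 q6 1.521 tau [-0.319 -0.218] qv 0.554
```

Call:
{"api": "play_rows", "payload": {
  "series": "0 0 0 0 0 0 4"
}}

```text
clock: 12.65
tcp_pos: [0.5547, 0.1912, 0.1622]
orientation: [0.001, 0.643, 0.766, 0.001]
wrist_force: [0.0, 0.4, 5.7]
finger_gap: 0.0107
```

```bash
python3 st.py
```

```text
12.65 [0.5547 0.1912 0.1622] yaw 100.03 F [0.02 0.39 5.7 ] T [-0.026  0.014  0.342] gap 0.0107 q6 1.591 tau [-0.319 -0.209] qv 0.553
```

Call:
{"api": "play_rows", "payload": {
  "series": "0 0 0 0 0 0 4"
}}

```text
clock: 12.78
tcp_pos: [0.5547, 0.1912, 0.1621]
orientation: [0.001, 0.669, 0.743, 0.001]
wrist_force: [-0.7, -0.6, 5.9]
finger_gap: 0.0105
```

```bash
python3 st.py
```

```text
12.775 [0.5547 0.1912 0.1621] yaw 96.03 F [-0.65 -0.62  5.9 ] T [-0.125  0.015  0.354] gap 0.0105 q6 1.661 tau [-0.316 -0.202] qv 0.553
```

Call:
{"api": "play_rows", "payload": {
  "series": "0 0 0 0 0 0 4"
}}

```text
clock: 12.9
tcp_pos: [0.5548, 0.1912, 0.1622]
orientation: [0.001, 0.694, 0.72, 0.001]
wrist_force: [-0.1, 0.3, 4.9]
finger_gap: 0.0108
```

```bash
python3 st.py
```

```text
12.9 [0.5548 0.1912 0.1622] yaw 92.03 F [-0.06  0.3   4.88] T [-0.091  0.041  0.413] gap 0.0108 q6 1.731 tau [-0.313 -0.187] qv 0.553
```

Call:
{"api": "play_rows", "payload": {
  "series": "0 0 0 0 0 0 4"
}}

```text
clock: 13.02
tcp_pos: [0.5548, 0.1911, 0.1622]
orientation: [0.001, 0.719, 0.695, 0.002]
wrist_force: [-0.1, 0.8, 4.0]
finger_gap: 0.0106
```

```bash
python3 st.py
```

```text
13.025 [0.5548 0.1911 0.1622] yaw 88.03 F [-0.05  0.8   4.01] T [-0.039  0.03   0.338] gap 0.0106 q6 1.8 tau [-0.307 -0.175] qv 0.554
```

```bash
python3 plan.py .578 .0235 168
```

```text
40 0 0 0 0 0 0;
40 0 0 -4.4 0 0 0;
40 -4.2 0.7 0 0 0 -10;
40 -4.2 0 0 0 0 -10;
40 -4.2 -0.7 0 0 0 -10;
40 -3.94 -1.48 0 0 0 -10;
40 0 0 0 0 0 -10;
40 0 0 0 0 0 -10;
40 0 0 0 0 0 -10;
40 0 0 0 0 0 -10;
end [0.57801653 0.02349895] 168.02730859926868
```

Call:
{"api": "play_rows", "payload": {
  "series": "60 0 0 0 0 0 0;60 0 0 -4.2 0 0 0;60 -4.2 0.7 0 0 0 -10;60 -4.2 0 0 0 0 -10;60 -4.2 -0.7 0 0 0 -10;60 -3.9 -1.5 0 0 0 -10;60 0 0 0 0 0 -10;60 0 0 0 0 0 -10;60 0 0 0 0 0 -10;60 0 0 0 0 0 -10"
}}

```text
clock: 14.28
tcp_pos: [0.5763, 0.0234, 0.2022]
orientation: [-0.0, 0.1, 0.995, -0.0]
wrist_force: [0.1, -0.2, 0.2]
finger_gap: 0.0513
```

```bash
python3 shot.py 6 .578 .0235 -12
```

```text
[0.5763 0.0234 0.2022] 168.49 [ 2.000e-03  1.000e-03  0.000e+00 -1.000e-03 -1.000e-03 -1.383e+00] [ 0.07045818 -0.18137346  0.24668541] [-0.02767665  0.00629814  0.04357903] 0.051252525873279504
[348. 375.]
[291. 374.]
[290. 174.]
[353. 175.]
```

View pics/wz6.png

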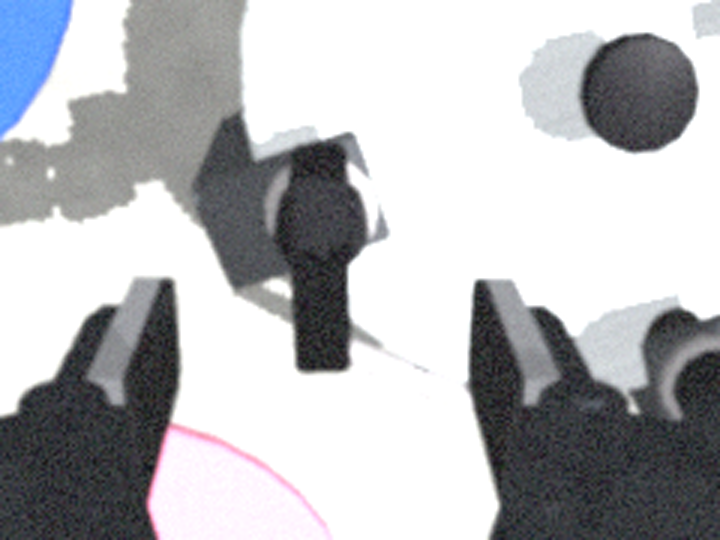

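```bash
python3 -c "
from h import *
print(go((.578,.0238,.160),168.3))"
```

```text
(array([-0.16,  0.07,  4.22]), array([-0.01, -0.04,  0.47]))
```

Call:
{"api": "play_rows", "payload": {
  "series": "60 -0.2 0.1 4.2 0 0 0;60 0 0 0 0 0 0;0 0 0 0 0 0 0;0 0 0 0 0 0 0;0 0 0 0 0 0 0;0 0 0 0 0 0 4;0 0 0 0 0 0 4",
  "newtons": 60
}}

```text
clock: 15.2
tcp_pos: [0.5792, 0.0223, 0.1621]
orientation: [0.001, 0.174, 0.985, -0.002]
wrist_force: [-1.7, -6.5, 3.5]
finger_gap: 0.0103
```

```bash
python3 st.py
```

```text
15.2 [0.5792 0.0223 0.1621] yaw 159.91 F [-1.7  -6.49  3.48] T [-1.153  0.401  0.355] gap 0.0103 q6 0.252 tau [ 3.217 -0.229] qv 0.554
```

Call:
{"api": "play_rows", "payload": {
  "series": "0 0 0 0 0 0 4"
}}

```text
clock: 15.32
tcp_pos: [0.5792, 0.0222, 0.1622]
orientation: [0.001, 0.209, 0.978, -0.002]
wrist_force: [-2.5, -6.3, 3.5]
finger_gap: 0.0107
```

```bash
python3 st.py
```

```text
15.325 [0.5792 0.0222 0.1622] yaw 155.91 F [-2.5  -6.26  3.52] T [-1.252  0.365  0.364] gap 0.0107 q6 0.322 tau [ 3.339 -0.225] qv 0.554
```

Call:
{"api": "play_rows", "payload": {
  "series": "0 0 0 0 0 0 4"
}}

```text
clock: 15.45
tcp_pos: [0.5792, 0.0221, 0.1621]
orientation: [0.001, 0.243, 0.97, -0.002]
wrist_force: [-1.9, -6.1, 3.5]
finger_gap: 0.0104
```

```bash
python3 st.py
```

```text
15.45 [0.5792 0.0221 0.1621] yaw 151.9 F [-1.89 -6.14  3.51] T [-1.249  0.377  0.351] gap 0.0104 q6 0.392 tau [ 3.465 -0.225] qv 0.554
```

Call:
{"api": "play_rows", "payload": {
  "series": "0 0 0 0 0 0 4"
}}

```text
clock: 15.58
tcp_pos: [0.5792, 0.0221, 0.1622]
orientation: [0.001, 0.276, 0.961, -0.002]
wrist_force: [-3.1, -6.5, 3.2]
finger_gap: 0.0105
```

```bash
python3 st.py
```

```text
15.575 [0.5792 0.0221 0.1622] yaw 147.9 F [-3.12 -6.5   3.23] T [-1.298  0.411  0.384] gap 0.0105 q6 0.462 tau [ 3.588 -0.225] qv 0.552
```

Call:
{"api": "play_rows", "payload": {
  "series": "0 0 0 0 0 0 4"
}}

```text
clock: 15.7
tcp_pos: [0.5791, 0.022, 0.1622]
orientation: [0.001, 0.31, 0.951, -0.002]
wrist_force: [-2.0, -7.1, 3.5]
finger_gap: 0.011
```

```bash
python3 st.py
```

```text
15.7 [0.5791 0.022  0.1622] yaw 143.9 F [-2.01 -7.12  3.51] T [-1.356  0.511  0.361] gap 0.011 q6 0.532 tau [ 3.7   -0.217] qv 0.553
```

Call:
{"api": "play_rows", "payload": {
  "series": "0 0 0 0 0 0 4"
}}

```text
clock: 15.82
tcp_pos: [0.5791, 0.0219, 0.1621]
orientation: [0.002, 0.343, 0.939, -0.002]
wrist_force: [-2.7, -7.9, 3.2]
finger_gap: 0.0105
```

```bash
python3 st.py
```

```text
15.825 [0.5791 0.0219 0.1621] yaw 139.9 F [-2.74 -7.93  3.19] T [-1.396  0.522  0.387] gap 0.0105 q6 0.601 tau [ 3.801 -0.195] qv 0.553
```

Call:
{"api": "play_rows", "payload": {
  "series": "0 0 0 0 0 0 4"
}}

```text
clock: 15.95
tcp_pos: [0.579, 0.0219, 0.1621]
orientation: [0.002, 0.375, 0.927, -0.002]
wrist_force: [-3.1, -7.0, 3.4]
finger_gap: 0.0107
```

```bash
python3 st.py
```

```text
15.95 [0.579  0.0219 0.1621] yaw 135.9 F [-3.12 -6.98  3.4 ] T [-1.469  0.493  0.412] gap 0.0107 q6 0.671 tau [ 3.901 -0.184] qv 0.554
```

Call:
{"api": "play_rows", "payload": {
  "series": "0 0 0 0 0 0 4"
}}

```text
clock: 16.08
tcp_pos: [0.579, 0.0218, 0.1621]
orientation: [0.002, 0.408, 0.913, -0.002]
wrist_force: [-2.4, -7.8, 4.1]
finger_gap: 0.0108
```

```bash
python3 st.py
```

```text
16.075 [0.579  0.0218 0.1621] yaw 131.9 F [-2.42 -7.84  4.06] T [-1.543  0.555  0.362] gap 0.0108 q6 0.741 tau [ 3.995 -0.172] qv 0.553
```

Call:
{"api": "play_rows", "payload": {
  "series": "0 0 0 0 0 0 4"
}}

```text
clock: 16.2
tcp_pos: [0.5789, 0.0218, 0.1621]
orientation: [0.002, 0.439, 0.898, -0.002]
wrist_force: [-3.7, -8.1, 3.5]
finger_gap: 0.0109
```

```bash
python3 st.py
```

```text
16.2 [0.5789 0.0218 0.1621] yaw 127.89 F [-3.73 -8.06  3.55] T [-1.53   0.569  0.435] gap 0.0109 q6 0.811 tau [ 4.081 -0.161] qv 0.553
```

Call:
{"api": "play_rows", "payload": {
  "series": "0 0 0 0 0 0 4"
}}

```text
clock: 16.32
tcp_pos: [0.5789, 0.0217, 0.1622]
orientation: [0.002, 0.47, 0.883, -0.002]
wrist_force: [-3.3, -8.0, 4.8]
finger_gap: 0.011
```

```bash
python3 st.py
```

```text
16.325 [0.5789 0.0217 0.1622] yaw 123.9 F [-3.26 -7.99  4.83] T [-1.535  0.606  0.411] gap 0.011 q6 0.881 tau [ 4.16 -0.15] qv 0.553
```

```bash
python3 plan.py .6498 .1198 120.8 .19
```

```text
40 0 0 0 0 0 0;
40 0 0 -2.8 0 0 0;
40 1 2.8 0 0 0 1;
40 1.1 2.9 0 0 0 0.5;
40 1.2 2.8 0 0 0 1;
40 1.13 2.76 0 0 0 0.6;
end [0.64982135 0.11978893] 120.79527969035583
```

Call:
{"api": "play_rows", "payload": {
  "series": "45 0 0 0 0 0 0;45 0 0 -3.4 0 0 0;45 1.5 3.75 0 0 0 1;45 1.5 3.75 0 0 0 1;45 1.5 3.75 0 0 0 1;45 0 0 3.5 0 0 0;45 0 0 0 0 0 0"
}}

```text
clock: 17.2
tcp_pos: [0.6467, 0.1239, 0.1569]
orientation: [-0.002, 0.491, 0.871, -0.001]
wrist_force: [-0.4, -0.6, 0.2]
finger_gap: 0.0387
```

```bash
python3 st.py;python3 -c "
from h import *
print(go((.6498,.1198,.16),120.8))"
```

```text
17.2 [0.6467 0.1239 0.1569] yaw 121.17 F [-0.45 -0.59  0.24] T [-0.017  0.022 -0.033] gap 0.0387 q6 1.094 tau [0.421 0.002] qv 0.038
(array([-0.51,  0.05, -0.31]), array([-0.25, -0.16,  0.37]))
```

Call:
{"api": "play_rows", "payload": {
  "series": "45 -0.5 0 -0.4 0 0 0;0 0 0 0 0 0 0;0 0 0 0 0 0 0;0 0 0 0 0 0 0;0 0 0 0 0 0 4;0 0 0 0 0 0 4",
  "newtons": 60
}}

```text
clock: 17.95
tcp_pos: [0.6511, 0.1177, 0.1656]
orientation: [0.001, 0.552, 0.834, -0.0]
wrist_force: [-3.4, -3.5, 5.9]
finger_gap: 0.0105
```

```bash
python3 st.py
```

```text
17.95 [0.6511 0.1177 0.1656] yaw 112.93 F [-3.38 -3.49  5.91] T [-0.68   0.638  0.383] gap 0.0105 q6 1.229 tau [ 1.404 -0.21 ] qv 0.552
```

Call:
{"api": "play_rows", "payload": {
  "series": "0 0 0 0 0 0 4"
}}

```text
clock: 18.08
tcp_pos: [0.651, 0.1177, 0.1656]
orientation: [0.001, 0.581, 0.814, -0.0]
wrist_force: [-2.1, -3.5, 5.6]
finger_gap: 0.011
```

```bash
python3 st.py
```

```text
18.075 [0.651  0.1177 0.1656] yaw 108.94 F [-2.13 -3.5   5.62] T [-0.652  0.629  0.344] gap 0.011 q6 1.299 tau [ 1.424 -0.193] qv 0.554
```

Call:
{"api": "play_rows", "payload": {
  "series": "0 0 0 0 0 0 4"
}}

```text
clock: 18.2
tcp_pos: [0.651, 0.1176, 0.1656]
orientation: [0.001, 0.609, 0.793, -0.0]
wrist_force: [-3.5, -3.8, 6.0]
finger_gap: 0.0109
```

```bash
python3 st.py
```

```text
18.2 [0.651  0.1176 0.1656] yaw 104.94 F [-3.53 -3.8   6.02] T [-0.686  0.712  0.411] gap 0.0109 q6 1.368 tau [ 1.433 -0.178] qv 0.552
```

Call:
{"api": "play_rows", "payload": {
  "series": "0 0 0 0 0 0 4"
}}

```text
clock: 18.32
tcp_pos: [0.6509, 0.1176, 0.1656]
orientation: [0.001, 0.637, 0.771, -0.0]
wrist_force: [-2.4, -4.1, 6.5]
finger_gap: 0.0103
```

```bash
python3 st.py; python3 plan.py .482 .0949 174.3 .196
```

```text
18.325 [0.6509 0.1176 0.1656] yaw 100.94 F [-2.44 -4.1   6.51] T [-0.756  0.699  0.39 ] gap 0.0103 q6 1.438 tau [ 1.433 -0.163] qv 0.553
40 0 0 0 0 0 0;
40 0 0 -3 0 0 0;
40 0.2 -4.3 0 0 0 -10.5;
40 1 -4.1 0 0 0 -10.5;
40 1.8 -3.9 0 0 0 -10.5;
40 2.42 -3.46 0 0 0 -10.5;
40 0 0 0 0 0 -10.5;
40 0 0 0 0 0 -10.5;
40 0 0 0 0 0 -10.4;
end [0.48204009 0.09489777] 174.33585066717373
```

Call:
{"api": "play_rows", "payload": {
  "series": "45 0 0 0 0 0 0;45 0 0 -3 0 0 0;45 0.2 -4.3 0 0 0 -10.5;45 1 -4.1 0 0 0 -10.5;45 1.8 -3.9 0 0 0 -10.5;45 2.4 -3.5 0 0 0 -10.5;45 0 0 0 0 0 -10.5;45 0 0 0 0 0 -10.5;45 0 0 0 0 0 -10.4;45 0 0 2 0 0 0;45 0 0 0 0 0 0"
}}

```text
clock: 19.7
tcp_pos: [0.4812, 0.0954, 0.1725]
orientation: [-0.001, 0.048, 0.999, 0.0]
wrist_force: [-0.4, 0.6, -0.1]
finger_gap: 0.0382
```

```bash
python3 st.py;python3 -c "
from h import *
print(go((.482,.0949,.16),174.3))"
```

```text
19.7 [0.4812 0.0954 0.1725] yaw 174.52 F [-0.38  0.62 -0.08] T [-0.06   0.039  0.032] gap 0.0382 q6 0.127 tau [-0.052 -0.021] qv 0.03
(array([-0.09, -0.04,  1.25]), array([ 0.01, -0.11,  0.22]))
```

Call:
{"api": "play_rows", "payload": {
  "series": "40 -0.1 0 1.2 0 0 0;0 0 0 0 0 0 0;0 0 0 0 0 0 0;0 0 0 0 0 0 0;0 0 0 0 0 0 4;0 0 0 0 0 0 4",
  "newtons": 60
}}

```text
clock: 20.45
tcp_pos: [0.4828, 0.095, 0.1612]
orientation: [-0.0, 0.119, 0.993, -0.0]
wrist_force: [0.0, -2.4, -2.6]
finger_gap: 0.0108
```

```bash
python3 st.py
```

```text
20.45 [0.4828 0.095  0.1612] yaw 166.37 F [ 0.05 -2.45 -2.57] T [-0.374  0.087  0.384] gap 0.0108 q6 0.269 tau [ 0.574 -0.158] qv 0.554
```

Call:
{"api": "play_rows", "payload": {
  "series": "0 0 0 0 0 0 4"
}}

```text
clock: 20.58
tcp_pos: [0.4827, 0.095, 0.1612]
orientation: [-0.0, 0.153, 0.988, -0.0]
wrist_force: [-0.8, -2.0, -2.1]
finger_gap: 0.0106
```

```bash
python3 st.py
```

```text
20.575 [0.4827 0.095  0.1612] yaw 162.37 F [-0.82 -1.96 -2.11] T [-0.442  0.082  0.441] gap 0.0106 q6 0.339 tau [ 0.618 -0.142] qv 0.552
```

Call:
{"api": "play_rows", "payload": {
  "series": "0 0 0 0 0 0 4"
}}

```text
clock: 20.7
tcp_pos: [0.4827, 0.0949, 0.1612]
orientation: [-0.0, 0.188, 0.982, -0.0]
wrist_force: [-0.2, -3.2, -2.6]
finger_gap: 0.0108
```

```bash
python3 st.py
```

```text
20.7 [0.4827 0.0949 0.1612] yaw 158.37 F [-0.19 -3.24 -2.58] T [-0.365  0.115  0.416] gap 0.0108 q6 0.409 tau [ 0.66  -0.131] qv 0.551
```

```bash
python3 plan.py .5547 .1912 88.3 .196
```

```text
40 0 0 0 0 0 0;
40 0 0 -3.5 0 0 0;
40 -0.8 2.9 0 0 0 10;
40 -0.3 3 0 0 0 10;
40 0.3 3 0 0 0 10;
40 0.76 2.88 0 0 0 10;
40 0 0 0 0 0 10;
40 0 0 0 0 0 10;
40 0 0 0 0 0 10.1;
end [0.55469851 0.19117938] 88.27369208802853
```

Call:
{"api": "play_rows", "payload": {
  "series": "45 0 0 0 0 0 0;45 0 0 -3.5 0 0 0;45 -0.8 2.9 0 0 0 10;45 -0.3 3 0 0 0 10;45 0.3 3 0 0 0 10;45 0.8 2.9 0 0 0 10;45 0 0 0 0 0 10;45 0 0 0 0 0 10;45 0 0 1 0 0 10;45 0 0 1.5 0 0 0;45 0 0 0 0 0 0"
}}

```text
clock: 22.08
tcp_pos: [0.5537, 0.1919, 0.1698]
orientation: [-0.001, 0.715, 0.699, -0.001]
wrist_force: [-0.1, -0.0, -0.4]
finger_gap: 0.0386
```

```bash
python3 st.py;python3 -c "
from h import *
print(go((.5547,.1912,.16),88.2))"
```

```text
22.075 [0.5537 0.1919 0.1698] yaw 88.67 F [-0.14 -0.04 -0.42] T [-0.004  0.016 -0.087] gap 0.0386 q6 1.791 tau [-0.006 -0.004] qv 0.027
(array([-0.07,  0.1 ,  0.98]), array([-0.15,  0.02,  0.47]))
```

Call:
{"api": "play_rows", "payload": {
  "series": "40 -0.1 0.1 1 0 0 0.4;0 0 0 0 0 0 0;0 0 0 0 0 0 0;0 0 0 0 0 0 0;0 0 0 0 0 0 4;0 0 0 0 0 0 4",
  "newtons": 60
}}

```text
clock: 22.82
tcp_pos: [0.555, 0.1909, 0.161]
orientation: [-0.0, 0.766, 0.643, -0.001]
wrist_force: [-1.8, -1.0, -1.6]
finger_gap: 0.0108
```

```bash
python3 st.py
```

```text
22.825 [0.555  0.1909 0.161 ] yaw 80.02 F [-1.77 -1.04 -1.6 ] T [-0.203  0.371  0.354] gap 0.0108 q6 1.94 tau [-0.409 -0.199] qv 0.553
```

Call:
{"api": "play_rows", "payload": {
  "series": "0 0 0 0 0 0 4"
}}

```text
clock: 22.95
tcp_pos: [0.555, 0.1909, 0.161]
orientation: [-0.0, 0.788, 0.616, -0.001]
wrist_force: [-1.8, -0.8, -2.7]
finger_gap: 0.0107
```

```bash
python3 st.py
```

```text
22.95 [0.555  0.1909 0.161 ] yaw 76.02 F [-1.83 -0.8  -2.7 ] T [-0.207  0.358  0.375] gap 0.0107 q6 2.009 tau [-0.398 -0.182] qv 0.553
```

Call:
{"api": "play_rows", "payload": {
  "series": "0 0 0 0 0 0 4"
}}

```text
clock: 23.08
tcp_pos: [0.555, 0.1909, 0.161]
orientation: [-0.0, 0.809, 0.588, -0.001]
wrist_force: [-2.2, -1.3, -1.6]
finger_gap: 0.0108
```

```bash
python3 st.py
```

```text
23.075 [0.555  0.1909 0.161 ] yaw 72.03 F [-2.17 -1.32 -1.57] T [-0.188  0.364  0.378] gap 0.0108 q6 2.079 tau [-0.398 -0.169] qv 0.553
```

```bash
python3 plan.py .5789 .0219 123.9 .196
```

```text
40 0 0 0 0 0 0;
40 0 0 -3.5 0 0 0;
40 -3.8 1.9 0 0 0 -10.5;
40 -4.1 1.1 0 0 0 -10;
40 -4.3 0.4 0 0 0 -10.5;
40 -4.24 -0.36 0 0 0 -10.5;
40 0 0 0 0 0 -10.4;
end [0.5788593 0.0218893] 123.92641329290966
```

Call:
{"api": "play_rows", "payload": {
  "series": "45 0 0 0 0 0 0;45 0 0 -3.5 0 0 0;45 -3.8 1.9 0 0 0 -10.5;45 -4.1 1.1 0 0 0 -10;45 -4.3 0.4 0 0 0 -10.5;45 -4.2 -0.4 0 0 0 -10.5;45 0 0 0.5 0 0 -10.4;45 0 0 2 0 0 0;45 0 0 0 0 0 0"
}}

```text
clock: 24.2
tcp_pos: [0.5788, 0.0221, 0.1705]
orientation: [-0.001, 0.469, 0.883, -0.0]
wrist_force: [-0.6, -0.4, 0.4]
finger_gap: 0.0381
```

```bash
python3 st.py;python3 -c "
from h import *
print(go((.5789,.0219,.16),123.9))"
```

```text
24.2 [0.5788 0.0221 0.1705] yaw 124.01 F [-0.61 -0.42  0.41] T [ 0.004  0.055 -0.055] gap 0.0381 q6 0.877 tau [-0.273 -0.022] qv 0.03
(array([-0.02, -0.01,  1.05]), array([-0.05, -0.05,  0.11]))
```

Call:
{"api": "play_rows", "payload": {
  "series": "40 0 0 1 0 0 0;0 0 0 0 0 0 0;0 0 0 0 0 0 0;0 0 0 0 0 0 0;0 0 0 0 0 0 4;0 0 0 0 0 0 4",
  "newtons": 60
}}

```text
clock: 24.95
tcp_pos: [0.5785, 0.0221, 0.1614]
orientation: [-0.0, 0.531, 0.847, -0.001]
wrist_force: [-3.3, -2.5, 1.4]
finger_gap: 0.0109
```

```bash
python3 st.py
```

```text
24.95 [0.5785 0.0221 0.1614] yaw 115.87 F [-3.27 -2.48  1.38] T [-0.516  0.78   0.452] gap 0.0109 q6 1.019 tau [ 1.04  -0.181] qv 0.555
```

Call:
{"api": "play_rows", "payload": {
  "series": "0 0 0 0 0 0 4"
}}

```text
clock: 25.08
tcp_pos: [0.5784, 0.0221, 0.1614]
orientation: [-0.0, 0.56, 0.828, -0.001]
wrist_force: [-4.4, -2.4, 1.2]
finger_gap: 0.0108
```

```bash
python3 st.py
```

```text
25.075 [0.5784 0.0221 0.1614] yaw 111.87 F [-4.44 -2.35  1.17] T [-0.516  0.771  0.365] gap 0.0108 q6 1.089 tau [ 1.053 -0.163] qv 0.555
```

Call:
{"api": "play_rows", "payload": {
  "series": "0 0 0 0 0 0 4"
}}

```text
clock: 25.2
tcp_pos: [0.5784, 0.0221, 0.1614]
orientation: [-0.0, 0.589, 0.808, -0.001]
wrist_force: [-4.1, -2.5, 2.0]
finger_gap: 0.0108
```

```bash
python3 st.py
```

```text
25.2 [0.5784 0.0221 0.1614] yaw 107.87 F [-4.12 -2.53  2.05] T [-0.515  0.808  0.472] gap 0.0108 q6 1.159 tau [ 1.064 -0.149] qv 0.554
```

Call:
{"api": "play_rows", "payload": {
  "series": "0 0 0 0 0 0 4"
}}

```text
clock: 25.32
tcp_pos: [0.5784, 0.0221, 0.1614]
orientation: [-0.0, 0.617, 0.787, -0.001]
wrist_force: [-4.6, -2.5, 0.8]
finger_gap: 0.0108
```

```bash
python3 st.py; python3 plan.py .6505 .1185 101 .196
```

```text
25.325 [0.5784 0.0221 0.1614] yaw 103.87 F [-4.6  -2.52  0.76] T [-0.562  0.78   0.465] gap 0.0108 q6 1.229 tau [ 1.075 -0.135] qv 0.553
40 0 0 0 0 0 0;
40 0 0 -3.5 0 0 0;
40 1.9 2.3 0 0 0 0.5;
40 1.9 2.3 0 0 0 1;
40 2 2.3 0 0 0 0.5;
40 1.99 2.28 0 0 0 0.9;
end [0.65052074 0.11846909] 100.97306629208717
```

Call:
{"api": "play_rows", "payload": {
  "series": "45 0 0 0 0 0 0;45 0 0 -3.5 0 0 0;45 2.6 3.05 0 0 0 1;45 2.6 3.05 0 0 0 1;45 2.6 3.05 0 0 0 1;45 0 0 2 0 0 0;45 0 0 0 0 0 0"
}}

```text
clock: 26.2
tcp_pos: [0.6504, 0.1197, 0.1747]
orientation: [-0.001, 0.636, 0.772, -0.001]
wrist_force: [-1.0, -0.1, 0.3]
finger_gap: 0.0384
```

```bash
python3 st.py;python3 -c "
from h import *
print(go((.6503,.1187,.16),101))"
```

```text
26.2 [0.6504 0.1197 0.1747] yaw 101.07 F [-1.01 -0.14  0.28] T [ 0.012 -0.035  0.004] gap 0.0384 q6 1.438 tau [0.452 0.001] qv 0.026
(array([-0.1 , -0.03,  1.47]), array([-0.12, -0.05,  0.08]))
```

Call:
{"api": "play_rows", "payload": {
  "series": "40 -0.1 0 1.4 0 0 0;0 0 0 0 0 0 0;0 0 0 0 0 0 0;0 0 0 0 0 0 0;0 0 0 0 0 0 4;0 0 0 0 0 0 4",
  "newtons": 60
}}

```text
clock: 26.95
tcp_pos: [0.6507, 0.1175, 0.1621]
orientation: [-0.0, 0.689, 0.725, -0.001]
wrist_force: [0.1, -2.6, -3.3]
finger_gap: 0.0108
```

```bash
python3 st.py
```

```text
26.95 [0.6507 0.1175 0.1621] yaw 92.86 F [ 0.12 -2.61 -3.26] T [-0.254  0.072  0.428] gap 0.0108 q6 1.578 tau [ 0.559 -0.198] qv 0.555
```

Call:
{"api": "play_rows", "payload": {
  "series": "0 0 0 0 0 0 4"
}}

```text
clock: 27.08
tcp_pos: [0.6506, 0.1175, 0.1621]
orientation: [-0.0, 0.714, 0.7, -0.001]
wrist_force: [-1.1, -2.0, -4.2]
finger_gap: 0.0106
```

```bash
python3 st.py
```

```text
27.075 [0.6506 0.1175 0.1621] yaw 88.87 F [-1.06 -1.95 -4.15] T [-0.275  0.13   0.429] gap 0.0106 q6 1.648 tau [ 0.544 -0.179] qv 0.553
```

Call:
{"api": "play_rows", "payload": {
  "series": "0 0 0 0 0 0 4"
}}

```text
clock: 27.2
tcp_pos: [0.6506, 0.1175, 0.1621]
orientation: [-0.0, 0.738, 0.675, -0.001]
wrist_force: [-1.1, -0.5, -4.3]
finger_gap: 0.0106
```

```bash
python3 st.py
```

```text
27.2 [0.6506 0.1175 0.1621] yaw 84.87 F [-1.1  -0.49 -4.31] T [-0.258  0.124  0.43 ] gap 0.0106 q6 1.718 tau [ 0.516 -0.163] qv 0.552
```

```bash
python3 plan.py .4825 .095 158.3 .196
```

```text
40 0 0 0 0 0 0;
40 0 0 -3.4 0 0 0;
40 -0.9 -4.1 0 0 0 -10.5;
40 -0.2 -4.3 0 0 0 -10.5;
40 0.6 -4.2 0 0 0 -10.5;
40 1.36 -3.99 0 0 0 -10.5;
40 0 0 0 0 0 -10.5;
40 0 0 0 0 0 -10.5;
40 0 0.01 0 0 0 -10.4;
end [0.48254328 0.09502881] 158.26980630894707
```

Call:
{"api": "play_rows", "payload": {
  "series": "45 0 0 0 0 0 0;45 0 0 -3.4 0 0 0;45 -0.9 -4.1 0 0 0 -10.5;45 -0.2 -4.3 0 0 0 -10.5;45 0.6 -4.2 0 0 0 -10.5;45 1.4 -4 0 0 0 -10.5;45 0 0 0 0 0 -10.5;45 0 0 0 0 0 -10.5;45 0 0 1 0 0 -10.4;45 0 0 1.5 0 0 0;45 0 0 0 0 0 0"
}}

```text
clock: 28.58
tcp_pos: [0.4819, 0.0954, 0.1703]
orientation: [-0.001, 0.189, 0.982, -0.0]
wrist_force: [-0.4, -0.3, 0.9]
finger_gap: 0.0382
```

```bash
python3 st.py;python3 -c "
from h import *
print(go((.4825,.095,.16),158.3))"
```

```text
28.575 [0.4819 0.0954 0.1703] yaw 158.24 F [-0.38 -0.25  0.88] T [-0.019 -0.025  0.017] gap 0.0382 q6 0.412 tau [-0.034 -0.007] qv 0.024
(array([-0.07, -0.01,  1.03]), array([-0.03, -0.1 , -0.06]))
```

Call:
{"api": "play_rows", "payload": {
  "series": "40 -0.1 0 1 0 0 0;0 0 0 0 0 0 0;0 0 0 0 0 0 0;0 0 0 0 0 0 0;0 0 0 0 0 0 4;0 0 0 0 0 0 4",
  "newtons": 60
}}

```text
clock: 29.32
tcp_pos: [0.4832, 0.0946, 0.161]
orientation: [-0.0, 0.257, 0.967, -0.001]
wrist_force: [-1.0, -2.7, -3.0]
finger_gap: 0.0107
```

```bash
python3 st.py
```

```text
29.325 [0.4832 0.0946 0.161 ] yaw 150.26 F [-1.04 -2.68 -2.99] T [-0.57   0.178  0.438] gap 0.0107 q6 0.55 tau [ 0.85 -0.15] qv 0.554
```

Call:
{"api": "play_rows", "payload": {
  "series": "0 0 0 0 0 0 4"
}}

```text
clock: 29.45
tcp_pos: [0.4832, 0.0945, 0.161]
orientation: [-0.0, 0.29, 0.957, -0.001]
wrist_force: [-1.0, -3.4, -3.0]
finger_gap: 0.0105
```

```bash
python3 st.py
```

```text
29.45 [0.4832 0.0945 0.161 ] yaw 146.26 F [-1.   -3.39 -3.  ] T [-0.597  0.132  0.475] gap 0.0105 q6 0.62 tau [ 0.936 -0.132] qv 0.554
```

Call:
{"api": "play_rows", "payload": {
  "series": "0 0 0 0 0 0 4"
}}

```text
clock: 29.58
tcp_pos: [0.4832, 0.0945, 0.161]
orientation: [-0.0, 0.323, 0.946, -0.001]
wrist_force: [-1.0, -2.9, -2.7]
finger_gap: 0.0109
```

```bash
python3 st.py
```

```text
29.575 [0.4832 0.0945 0.161 ] yaw 142.26 F [-0.97 -2.85 -2.74] T [-0.586  0.15   0.441] gap 0.0109 q6 0.689 tau [ 1.016 -0.117] qv 0.552
```

```bash
python3 plan.py .555 .191 72 .196
```

```text
40 0 0 0 0 0 0;
40 0 0 -3.5 0 0 0;
40 0.1 3 0 0 0 10;
40 0.5 3 0 0 0 10;
40 1.1 2.8 0 0 0 10;
40 1.56 2.54 0 0 0 10;
40 0 0 0 0 0 10;
40 0 0 0 0 0 10;
40 0 0 0 0 0 10.3;
end [0.55499336 0.19101929] 71.95849075622151
```

Call:
{"api": "play_rows", "payload": {
  "series": "45 0 0 0 0 0 0;45 0 0 -3.5 0 0 0;45 0.1 3 0 0 0 10;45 0.5 3 0 0 0 10;45 1.1 2.8 0 0 0 10;45 1.6 2.5 0 0 0 10;45 0 0 0 0 0 10;45 0 0 0 0 0 10;45 0 0 1 0 0 10.3;45 0 0 1.5 0 0 0;45 0 0 0 0 0 0"
}}

```text
clock: 30.95
tcp_pos: [0.5538, 0.1918, 0.1698]
orientation: [-0.001, 0.808, 0.59, -0.001]
wrist_force: [-0.6, -0.1, 0.6]
finger_gap: 0.0383
```

```bash
python3 st.py;python3 -c "
from h import *
print(go((.555,.191,.16),72))"
```

```text
30.95 [0.5538 0.1918 0.1698] yaw 72.27 F [-0.65 -0.1   0.62] T [-0.034  0.028 -0.009] gap 0.0383 q6 2.077 tau [-0.005 -0.004] qv 0.025
(array([-0.04,  0.14,  0.98]), array([-0.13,  0.05,  0.27]))
```

Call:
{"api": "play_rows", "payload": {
  "series": "40 0 0.1 1 0 0 0.3;0 0 0 0 0 0 0;0 0 0 0 0 0 0;0 0 0 0 0 0 0;0 0 0 0 0 0 4;0 0 0 0 0 0 4",
  "newtons": 60
}}

```text
clock: 31.7
tcp_pos: [0.5553, 0.1915, 0.161]
orientation: [-0.0, 0.849, 0.528, -0.0]
wrist_force: [-1.8, 0.5, -2.6]
finger_gap: 0.0109
```

```bash
python3 st.py
```

```text
31.7 [0.5553 0.1915 0.161 ] yaw 63.7 F [-1.83  0.52 -2.59] T [-0.089  0.168  0.392] gap 0.0109 q6 2.225 tau [-0.514 -0.182] qv 0.552
```

Call:
{"api": "play_rows", "payload": {
  "series": "0 0 0 0 0 0 4"
}}

```text
clock: 31.82
tcp_pos: [0.5553, 0.1915, 0.161]
orientation: [-0.0, 0.867, 0.498, -0.0]
wrist_force: [-1.4, -1.1, -1.2]
finger_gap: 0.0108
```

```bash
python3 st.py
```

```text
31.825 [0.5553 0.1915 0.161 ] yaw 59.69 F [-1.44 -1.12 -1.24] T [-0.129  0.166  0.461] gap 0.0108 q6 2.295 tau [-0.453 -0.163] qv 0.552
```

Call:
{"api": "play_rows", "payload": {
  "series": "0 0 0 0 0 0 4"
}}

```text
clock: 31.95
tcp_pos: [0.5554, 0.1915, 0.161]
orientation: [-0.0, 0.884, 0.467, -0.0]
wrist_force: [-1.8, 0.2, -2.8]
finger_gap: 0.0106
```

```bash
python3 st.py; python3 plan.py .5785 .022 103.9 .196
```

```text
31.95 [0.5554 0.1915 0.161 ] yaw 55.7 F [-1.77  0.16 -2.8 ] T [-0.123  0.137  0.473] gap 0.0106 q6 2.365 tau [-0.396 -0.139] qv 0.554
40 0 0 0 0 0 0;
40 0 0 -3.5 0 0 0;
40 -3.2 2.9 0 0 0 -9.5;
40 -3.6 2.3 0 0 0 -10;
40 -3.9 1.6 0 0 0 -9.5;
40 -4.18 0.98 0 0 0 -9.5;
40 0 0 0 0 0 -9.7;
end [0.57846521 0.02202652] 103.89502223510588
```

Call:
{"api": "play_rows", "payload": {
  "series": "45 0 0 0 0 0 0;45 0 0 -3.5 0 0 0;45 -3.2 2.9 0 0 0 -9.5;45 -3.6 2.3 0 0 0 -10;45 -3.9 1.6 0 0 0 -9.5;45 -4.2 1 0 0 0 -9.5;45 0 0 0.5 0 0 -9.7;45 0 0 2 0 0 0;45 0 0 0 0 0 0"
}}

```text
clock: 33.08
tcp_pos: [0.5787, 0.0217, 0.1706]
orientation: [-0.001, 0.616, 0.788, -0.0]
wrist_force: [-0.7, -0.3, -0.0]
finger_gap: 0.0383
```

```bash
python3 st.py;python3 -c "
from h import *
print(go((.5785,.022,.16),103.9))"
```

```text
33.075 [0.5787 0.0217 0.1706] yaw 103.99 F [-0.7  -0.26 -0.03] T [ 0.002  0.003 -0.016] gap 0.0383 q6 1.225 tau [-0.275 -0.019] qv 0.03
(array([ 0.03, -0.01,  1.06]), array([-0.08, -0.03,  0.09]))
```

Call:
{"api": "play_rows", "payload": {
  "series": "40 0 0 1 0 0 0;0 0 0 0 0 0 0;0 0 0 0 0 0 0;0 0 0 0 0 0 0;0 0 0 0 0 0 4;0 0 0 0 0 0 4",
  "newtons": 60
}}

```text
clock: 33.83
tcp_pos: [0.5783, 0.022, 0.1614]
orientation: [-0.001, 0.67, 0.742, -0.001]
wrist_force: [-5.1, -1.1, 2.4]
finger_gap: 0.0108
```

```bash
python3 st.py
```

```text
33.825 [0.5783 0.022  0.1614] yaw 95.88 F [-5.1  -1.08  2.42] T [-0.242  0.895  0.424] gap 0.0108 q6 1.368 tau [ 0.143 -0.154] qv 0.553
```

Call:
{"api": "play_rows", "payload": {
  "series": "0 0 0 0 0 0 4"
}}

```text
clock: 33.95
tcp_pos: [0.5783, 0.022, 0.1614]
orientation: [-0.0, 0.695, 0.719, -0.001]
wrist_force: [-4.7, -1.1, 2.0]
finger_gap: 0.0108
```

```bash
python3 st.py
```

```text
33.95 [0.5783 0.022  0.1614] yaw 91.89 F [-4.67 -1.07  2.  ] T [-0.252  0.851  0.45 ] gap 0.0108 q6 1.437 tau [ 0.136 -0.135] qv 0.554
```

Call:
{"api": "play_rows", "payload": {
  "series": "0 0 0 0 0 0 4"
}}

```text
clock: 34.08
tcp_pos: [0.5783, 0.0219, 0.1614]
orientation: [-0.0, 0.72, 0.694, -0.001]
wrist_force: [-4.5, -0.7, 1.6]
finger_gap: 0.0106
```

```bash
python3 st.py
```

```text
34.075 [0.5783 0.0219 0.1614] yaw 87.89 F [-4.55 -0.67  1.56] T [-0.28   0.928  0.445] gap 0.0106 q6 1.507 tau [ 0.128 -0.12 ] qv 0.554
```

Call:
{"api": "play_rows", "payload": {
  "series": "45 0 0 0 0 0 0;45 0 0 -3.5 0 0 0;45 3.3 2.3 0 0 0 1;45 3.3 2.3 0 0 0 1;45 3.3 2.3 0 0 0 1;45 0 0 2 0 0 0;45 0 0 0 0 0 0"
}}

```text
clock: 34.95
tcp_pos: [0.653, 0.1178, 0.1746]
orientation: [-0.001, 0.737, 0.676, -0.001]
wrist_force: [0.2, 1.0, -1.3]
finger_gap: 0.0385
```

```bash
python3 st.py;python3 -c "
from h import *
print(go((.6505,.118,.16),84.9))"
```

```text
34.95 [0.653  0.1178 0.1746] yaw 85.07 F [ 0.18  1.03 -1.27] T [ 0.009 -0.025  0.042] gap 0.0385 q6 1.714 tau [0.456 0.   ] qv 0.028
(array([-0.  , -0.25,  1.47]), array([-0.12, -0.  ,  0.17]))
```

Call:
{"api": "play_rows", "payload": {
  "series": "40 0 -0.2 1.4 0 0 0;0 0 0 0 0 0 0;0 0 0 0 0 0 0;0 0 0 0 0 0 0;0 0 0 0 0 0 4;0 0 0 0 0 0 4",
  "newtons": 60
}}

```text
clock: 35.7
tcp_pos: [0.6505, 0.1169, 0.1622]
orientation: [-0.0, 0.783, 0.622, -0.001]
wrist_force: [-2.6, -1.2, -2.1]
finger_gap: 0.0107
```

```bash
python3 st.py
```

```text
35.7 [0.6505 0.1169 0.1622] yaw 76.87 F [-2.56 -1.22 -2.14] T [-0.221  0.502  0.361] gap 0.0107 q6 1.857 tau [ 0.15  -0.185] qv 0.553
```

Call:
{"api": "play_rows", "payload": {
  "series": "0 0 0 0 0 0 4"
}}

```text
clock: 35.83
tcp_pos: [0.6504, 0.117, 0.1621]
orientation: [-0.0, 0.805, 0.594, -0.001]
wrist_force: [-3.2, -1.9, -2.2]
finger_gap: 0.0108
```

```bash
python3 st.py
```

```text
35.825 [0.6504 0.117  0.1621] yaw 72.87 F [-3.19 -1.9  -2.19] T [-0.296  0.612  0.378] gap 0.0108 q6 1.927 tau [ 0.08  -0.157] qv 0.554
```

Call:
{"api": "play_rows", "payload": {
  "series": "0 0 0 0 0 0 4"
}}

```text
clock: 35.95
tcp_pos: [0.6503, 0.117, 0.1621]
orientation: [-0.0, 0.825, 0.566, -0.001]
wrist_force: [-3.6, -1.4, -2.2]
finger_gap: 0.0106
```

```bash
python3 st.py; python3 plan.py .483 .0947 142.3 .196
```

```text
35.95 [0.6503 0.117  0.1621] yaw 68.88 F [-3.58 -1.38 -2.22] T [-0.286  0.653  0.535] gap 0.0106 q6 1.996 tau [-0.024 -0.102] qv 0.552
40 0 0 0 0 0 0;
40 0 0 -3.4 0 0 0;
40 -2 -3.7 0 0 0 -10.5;
40 -1.3 -4 0 0 0 -10.5;
40 -0.6 -4.2 0 0 0 -10.5;
40 0.2 -4.22 0 0 0 -10.5;
40 0 0 0 0 0 -10.5;
40 0 0 0 0 0 -10.5;
40 0 0 0 0 0 -10.4;
end [0.48302746 0.09472399] 142.28005237135048
```

Call:
{"api": "play_rows", "payload": {
  "series": "45 0 0 0 0 0 0;45 0 0 -3.5 0 0 0;45 -2 -3.7 0 0 0 -10.5;45 -1.3 -4 0 0 0 -10.5;45 -0.6 -4.2 0 0 0 -10.5;45 0.2 -4.2 0 0 0 -10.5;45 0 0 0 0 0 -10.5;45 0 0 0 0 0 -10.5;45 0 0 1 0 0 -10.4;45 0 0 1.5 0 0 0;45 0 0 0 0 0 0"
}}

```text
clock: 37.33
tcp_pos: [0.4837, 0.0948, 0.1713]
orientation: [-0.001, 0.324, 0.946, -0.0]
wrist_force: [-0.2, -0.3, -0.5]
finger_gap: 0.0383
```

```bash
python3 st.py;python3 -c "
from h import *
print(go((.483,.0947,.16),142.3))"
```

```text
37.325 [0.4837 0.0948 0.1713] yaw 142.23 F [-0.17 -0.35 -0.47] T [-0.038 -0.031 -0.009] gap 0.0383 q6 0.69 tau [-0.039 -0.006] qv 0.023
(array([ 0.05, -0.05,  1.13]), array([-0.05, -0.07, -0.07]))
```

Call:
{"api": "play_rows", "payload": {
  "series": "40 0 0 1.1 0 0 0;0 0 0 0 0 0 0;0 0 0 0 0 0 0;0 0 0 0 0 0 0;0 0 0 0 0 0 4",
  "newtons": 60
}}

```text
clock: 37.95
tcp_pos: [0.4834, 0.0943, 0.1609]
orientation: [-0.001, 0.356, 0.934, -0.001]
wrist_force: [-2.3, -3.6, -1.9]
finger_gap: 0.0109
```

```bash
python3 st.py
```

```text
37.95 [0.4834 0.0943 0.1609] yaw 138.28 F [-2.25 -3.57 -1.88] T [-0.795  0.471  0.411] gap 0.0109 q6 0.758 tau [ 1.334 -0.323] qv 0.572
```

Call:
{"api": "play_rows", "payload": {
  "series": "0 0 0 0 0 0 4"
}}

```text
clock: 38.08
tcp_pos: [0.4834, 0.0942, 0.1609]
orientation: [-0.001, 0.389, 0.921, -0.001]
wrist_force: [-3.0, -3.9, -2.1]
finger_gap: 0.0106
```

```bash
python3 st.py
```

```text
38.075 [0.4834 0.0942 0.1609] yaw 134.25 F [-2.96 -3.91 -2.08] T [-0.805  0.499  0.488] gap 0.0106 q6 0.829 tau [ 1.418 -0.126] qv 0.553
```

Call:
{"api": "play_rows", "payload": {
  "series": "0 0 0 0 0 0 4"
}}

```text
clock: 38.2
tcp_pos: [0.4833, 0.0942, 0.1609]
orientation: [-0.001, 0.421, 0.907, -0.001]
wrist_force: [-3.0, -4.6, -1.5]
finger_gap: 0.0106
```

```bash
python3 st.py
```

```text
38.2 [0.4833 0.0942 0.1609] yaw 130.26 F [-2.99 -4.64 -1.46] T [-0.877  0.526  0.529] gap 0.0106 q6 0.898 tau [ 1.467 -0.064] qv 0.552
```

```bash
python3 plan.py .5555 .1914 55.7 .196
```

```text
40 0 0 0 0 0 0;
40 0 0 -3.5 0 0 0;
40 0.7 2.9 0 0 0 9.5;
40 1.2 2.8 0 0 0 9;
40 1.6 2.6 0 0 0 9.5;
40 1.96 2.31 0 0 0 9.5;
40 0 0 0 0 0 9;
40 0 0 0 0 0 9.5;
40 0 0 0 0 0 9;
40 0 0 0 0 0 9.6;
end [0.55548339 0.19142153] 55.655990066405415
```

Call:
{"api": "play_rows", "payload": {
  "series": "45 0 0 0 0 0 0;45 0 0 -3.5 0 0 0;45 0.7 2.9 0 0 0 9.5;45 1.2 2.8 0 0 0 9;45 1.6 2.6 0 0 0 9.5;45 2 2.3 0 0 0 9.5;45 0 0 0 0 0 9;45 0 0 0 0 0 9.5;45 0 0 0.5 0 0 9;45 0 0 0.5 0 0 9.6;45 0 0 1.5 0 0 0;45 0 0 0 0 0 0"
}}

```text
clock: 39.7
tcp_pos: [0.5553, 0.1926, 0.1698]
orientation: [-0.001, 0.883, 0.469, -0.001]
wrist_force: [-0.6, 0.1, -0.9]
finger_gap: 0.0381
```

```bash
python3 st.py;python3 -c "
from h import *
print(go((.5555,.1914,.16),55.7))"
```

```text
39.7 [0.5553 0.1926 0.1698] yaw 55.96 F [-0.61  0.07 -0.94] T [ 0.025 -0.022 -0.036] gap 0.0381 q6 2.362 tau [-0.017 -0.002] qv 0.023
(array([-0.09,  0.09,  0.98]), array([-0.11,  0.07,  0.26]))
```

Call:
{"api": "play_rows", "payload": {
  "series": "40 -0.1 0.1 1 0 0 0.2;0 0 0 0 0 0 0;0 0 0 0 0 0 0;0 0 0 0 0 0 0;0 0 0 0 0 0 4",
  "newtons": 60
}}

```text
clock: 40.33
tcp_pos: [0.5555, 0.1914, 0.1609]
orientation: [-0.0, 0.901, 0.435, -0.001]
wrist_force: [-3.8, 0.6, -3.0]
finger_gap: 0.0104
```

```bash
python3 st.py
```

```text
40.325 [0.5555 0.1914 0.1609] yaw 51.55 F [-3.76  0.65 -2.99] T [0.165 0.414 0.511] gap 0.0104 q6 2.437 tau [-1.603 -0.261] qv 0.569
```

Call:
{"api": "play_rows", "payload": {
  "series": "0 0 0 0 0 0 4"
}}

```text
clock: 40.45
tcp_pos: [0.5555, 0.1913, 0.1609]
orientation: [-0.0, 0.915, 0.403, -0.001]
wrist_force: [-3.0, 0.9, -1.8]
finger_gap: 0.011
```

```bash
python3 st.py
```

```text
40.45 [0.5555 0.1913 0.1609] yaw 47.52 F [-3.    0.94 -1.81] T [0.135 0.405 0.596] gap 0.011 q6 2.507 tau [-1.557 -0.022] qv 0.554
```

```bash
python3 plan.py .5783 .022 87.9 .196
```

```text
40 0 0 0 0 0 0;
40 0 0 -3.5 0 0 0;
40 -2.7 3.3 0 0 0 -10;
40 -3.3 2.7 0 0 0 -10;
40 -3.7 2.2 0 0 0 -10.5;
40 -4.01 1.41 0 0 0 -9.9;
end [0.5783021  0.02203161] 87.91712846729749
```

Call:
{"api": "play_rows", "payload": {
  "series": "45 0 0 0 0 0 0;45 0 0 -3.5 0 0 0;45 -2.7 3.3 0 0 0 -10;45 -3.3 2.7 0 0 0 -10;45 -3.7 2.2 0 0 0 -10.5;45 -4 1.4 0 0 0 -9.9;45 0 0 0.5 0 0 0;45 0 0 2 0 0 0;45 0 0 0 0 0 0"
}}

```text
clock: 41.58
tcp_pos: [0.5784, 0.0226, 0.1702]
orientation: [-0.001, 0.72, 0.694, -0.001]
wrist_force: [-0.8, 1.0, -0.5]
finger_gap: 0.0382
```

```bash
python3 st.py;python3 -c "
from h import *
print(go((.5783,.022,.16),87.9))"
```

```text
41.575 [0.5784 0.0226 0.1702] yaw 87.96 F [-0.8   0.97 -0.46] T [ 0.025 -0.027 -0.017] gap 0.0382 q6 1.507 tau [-0.401  0.007] qv 0.032
(array([-0.06, -0.  ,  1.02]), array([-0.12, -0.02,  0.06]))
```

Call:
{"api": "play_rows", "payload": {
  "series": "40 -0.1 0 1 0 0 0;0 0 0 0 0 0 0;0 0 0 0 0 0 0;0 0 0 0 0 0 0;0 0 0 0 0 0 4",
  "newtons": 60
}}

```text
clock: 42.2
tcp_pos: [0.5782, 0.0215, 0.1613]
orientation: [-0.001, 0.744, 0.669, -0.0]
wrist_force: [-5.2, 0.3, 1.8]
finger_gap: 0.0109
```

```bash
python3 st.py
```

```text
42.2 [0.5782 0.0215 0.1613] yaw 83.93 F [-5.2   0.32  1.79] T [0.139 0.957 0.413] gap 0.0109 q6 1.575 tau [-1.077 -0.32 ] qv 0.569
```

Call:
{"api": "play_rows", "payload": {
  "series": "0 0 0 0 0 0 4"
}}

```text
clock: 42.32
tcp_pos: [0.5781, 0.0215, 0.1613]
orientation: [-0.001, 0.767, 0.642, -0.001]
wrist_force: [-4.8, -0.2, 2.5]
finger_gap: 0.0108
```

```bash
python3 st.py
```

```text
42.325 [0.5781 0.0215 0.1613] yaw 79.9 F [-4.83 -0.18  2.45] T [0.177 0.944 0.51 ] gap 0.0108 q6 1.645 tau [-1.148 -0.092] qv 0.552
```

Call:
{"api": "play_rows", "payload": {
  "series": "0 0 0 0 0 0 3"
}}

```text
clock: 42.45
tcp_pos: [0.5781, 0.0215, 0.1614]
orientation: [-0.001, 0.783, 0.622, -0.001]
wrist_force: [-4.4, 1.3, 2.3]
finger_gap: 0.0106
```

```bash
python3 st.py
```

```text
42.45 [0.5781 0.0215 0.1614] yaw 76.94 F [-4.45  1.28  2.33] T [0.154 0.936 0.508] gap 0.0106 q6 1.697 tau [-1.186  0.142] qv 0.41
```

```bash
python3 plan.py .6504 .1171 68.9 .196
```

```text
40 0 0 0 0 0 0;
40 0 0 -3.5 0 0 0;
40 2.7 1.2 0 0 0 2;
40 2.8 1.1 0 0 0 2;
40 2.8 1.1 0 0 0 2;
40 2.88 0.89 0 0 0 2;
end [0.65036032 0.11708114] 68.93786587954752
```

Call:
{"api": "play_rows", "payload": {
  "series": "45 0 0 0 0 0 0;45 0 0 -3.5 0 0 0;45 2.7 1.2 0 0 0 2;45 2.8 1.1 0 0 0 2;45 2.8 1.1 0 0 0 2;45 2.9 0.9 0 0 0 2;45 0 0 2 0 0 0;45 0 0 0 0 0 0"
}}

```text
clock: 43.45
tcp_pos: [0.6512, 0.1171, 0.1748]
orientation: [-0.0, 0.824, 0.567, -0.001]
wrist_force: [-0.1, -0.8, 0.5]
finger_gap: 0.0383
```

```bash
python3 st.py;python3 -c "
from h import *
print(go((.6504,.117,.16),68.9))"
```

```text
43.45 [0.6512 0.1171 0.1748] yaw 69.03 F [-0.15 -0.77  0.45] T [0.029 0.046 0.038] gap 0.0383 q6 1.994 tau [0.369 0.003] qv 0.025
(array([-0.04, -0.07,  1.48]), array([-0.1 ,  0.04,  0.13]))
```

Call:
{"api": "play_rows", "payload": {
  "series": "40 0 -0.1 1.4 0 0 0;0 0 0 0 0 0 0;0 0 0 0 0 0 0;0 0 0 0 0 0 0;0 0 0 0 0 0 2",
  "newtons": 60
}}

```text
clock: 44.08
tcp_pos: [0.6501, 0.1169, 0.1621]
orientation: [-0.0, 0.834, 0.551, -0.001]
wrist_force: [-1.3, -1.1, -3.5]
finger_gap: 0.0103
```

```bash
python3 st.py
```

```text
44.075 [0.6501 0.1169 0.1621] yaw 66.89 F [-1.31 -1.07 -3.51] T [-0.426  0.254  0.48 ] gap 0.0103 q6 2.031 tau [0.56  0.082] qv 0.292
```

Call:
{"api": "play_rows", "payload": {
  "series": "0 0 0 0 0 0 2"
}}

```text
clock: 44.2
tcp_pos: [0.6501, 0.117, 0.1621]
orientation: [-0.0, 0.844, 0.536, -0.001]
wrist_force: [-2.9, -2.3, -3.4]
finger_gap: 0.0106
```

```bash
python3 st.py
```

```text
44.2 [0.6501 0.117  0.1621] yaw 64.85 F [-2.86 -2.33 -3.4 ] T [-0.445  0.353  0.558] gap 0.0106 q6 2.067 tau [0.797 0.226] qv 0.279
```

```bash
python3 plan.py .4833 .0944 130.3 .196
```

```text
40 0 0 0 0 0 0;
40 0 0 -3.4 0 0 0;
40 -2.3 -3.5 0 0 0 -9.5;
40 -1.6 -3.9 0 0 0 -9;
40 -1.1 -4.1 0 0 0 -9.5;
40 -0.35 -4.17 0 0 0 -9.5;
40 0 0 0 0 0 -9.5;
40 0 0 0 0 0 -9;
40 0 0 0 0 0 -9.5;
end [0.48329606 0.09438077] 130.3499432599628
```

Call:
{"api": "play_rows", "payload": {
  "series": "45 0 0 0 0 0 0;45 0 0 -3.5 0 0 0;45 -2.3 -3.5 0 0 0 -9.5;45 -1.6 -3.9 0 0 0 -9;45 -1.1 -4.1 0 0 0 -9.5;45 -0.4 -4.2 0 0 0 -9.5;45 0 0 0 0 0 -9.5;45 0 0 0.5 0 0 -9;45 0 0 0.5 0 0 -9.5;45 0 0 1.5 0 0 0;45 0 0 0 0 0 0"
}}

```text
clock: 45.58
tcp_pos: [0.483, 0.0939, 0.1713]
orientation: [-0.001, 0.42, 0.907, -0.0]
wrist_force: [0.9, -0.7, -1.1]
finger_gap: 0.0386
```

```bash
python3 st.py;python3 -c "
from h import *
print(go((.4833,.0944,.16),130.3))"
```

```text
45.575 [0.483  0.0939 0.1713] yaw 130.32 F [ 0.87 -0.71 -1.08] T [-0.039  0.022 -0.006] gap 0.0386 q6 0.896 tau [-0.031  0.002] qv 0.023
(array([0.02, 0.05, 1.13]), array([-0.04, -0.06,  0.02]))
```

Call:
{"api": "play_rows", "payload": {
  "series": "40 0 0.1 1.1 0 0 0;0 0 0 0 0 0 0;0 0 0 0 0 0 0;0 0 0 0 0 0 0;0 0 0 0 0 0 2",
  "newtons": 60
}}

```text
clock: 46.2
tcp_pos: [0.4833, 0.094, 0.1608]
orientation: [-0.001, 0.435, 0.9, -0.001]
wrist_force: [-3.2, -3.6, -2.6]
finger_gap: 0.011
```

```bash
python3 st.py
```

```text
46.2 [0.4833 0.094  0.1608] yaw 128.39 F [-3.21 -3.59 -2.58] T [-0.73  0.63  0.55] gap 0.011 q6 0.93 tau [1.041 0.11 ] qv 0.291
```

Call:
{"api": "play_rows", "payload": {
  "series": "60 0 0 0 0 0 0;60 0 0 0 0 0 0;60 0 0 -4 0 0 0;60 0 0 -5 0 0 0;60 3 0 -4 0 0 0;60 3 0 -2 0 0 0;60 0 0 0 0 0 0;60 0 0 0 0 0 0"
}}

```text
clock: 47.2
tcp_pos: [0.4474, 0.1414, 0.3111]
orientation: [0.0, 0.434, 0.901, 0.0]
wrist_force: [-1.1, 0.2, -0.5]
finger_gap: 0.0513
```

```bash
python3 st.py; python3 shot.py 9
python3 - <<'E'
from h import *
im=cams.read_camera('side')[:,:,::-1];cv2.imwrite('pics/side9.png',np.hstack([cv2.resize(im[130:225,195:295],(400,380),interpolation=cv2.INTER_CUBIC),cv2.resize(cv2.imread('pics/side0.png')[130:225,195:295],(400,380),interpolation=cv2.INTER_CUBIC)]))
cv2.imwrite('pics/side9f.png',im)
E
```

```text
47.2 [0.4474 0.1414 0.3111] yaw 128.5 F [-1.08  0.2  -0.54] T [-0.047 -0.01   0.046] gap 0.0513 q6 1.034 tau [0.483 0.005] qv 0.016
[0.4474 0.1414 0.3111] 128.5 [-0.015  0.016 -0.013  0.001  0.     0.   ] [-1.08319975  0.19722023 -0.53528922] [-0.04698176 -0.01002812  0.04567834] 0.051325493289679655
```

View pics/side9.png

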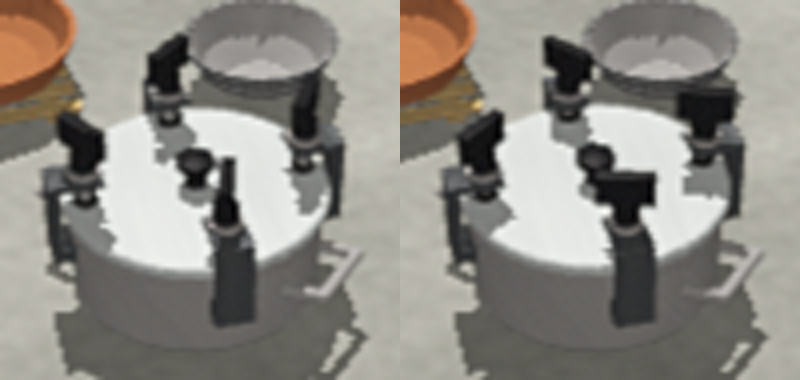

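View pics/side9f.png

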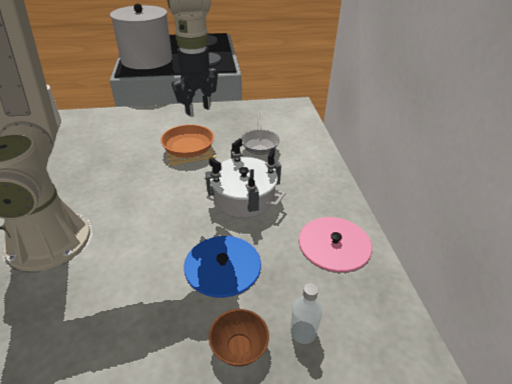

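View pics/wrist9.png

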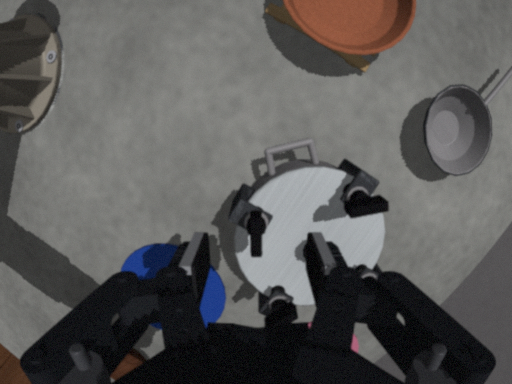

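In the side view the cover now sits lower and looks level all round, with its front edge at about row 268 of the left crop, against 262 before. The arm is clear and the other kitchen things are where they were. Handing in.

```bash
python3 -c "
from workcell import workorder
print(workorder.hand_in())"
```

```text
the job is handed in; nothing more can be done
None
```

I turned all four clamps down a little at a time, always the opposite knob next (far, near, left, right). There were three rounds, then a touch-up on far and near. The job was handed in at about 47 s of the 72 s, and hand-in gave no verdict.

**Final clamp forces:** these are estimates from the torque rise over free turning.

| Clamp | Estimated force | Rim contact |
|---|---|---|
| Far | about 45 to 53 N | clear steep rise |
| Near | about 47 N | clear steep rise |
| Left | about 53 to 59 N | steep rise, from one pair of readings |
| Right | about 44 N | likely, shown by a rise over the last 3° only |

**Less certain:**
- **Torque readings:** single readings scattered by about ±8 N, and the two torque signals did not always agree.
- **Left clamp:** it is the tightest, and I did not check it again after tightening the others. I did not check right again either.
- **Tilt:** I never measured it. I judged it only from how far each knob had been turned past its first contact.

**Last picture check:** the cover sat lower and looked level all round. The arm was clear of everything, and the other kitchen things looked unmoved. The pictures are too coarse to confirm the last fractions of a millimetre.

**One thing went wrong:** the first two grasps were slightly too low and caught the knob neck. I opened and gripped again higher on the near knob, and the far grip worked itself free. Because of this, the first few degrees of turning on those two knobs are uncertain.

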